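# Mark a lot plate in the bench press and rack it

## Robot

A 6-joint arm with a two-finger parallel gripper is mounted at the origin on the work surface. World frame = base frame: x ahead of the robot, y to its left, z up, the work surface at z = 0. Lengths are in m, angles in rad, forces in N, time in s.
With the tool pointing down it reaches from about 0.225 to 0.875 m from the base axis. Payload 3.4 kg.
Tool frame: the origin (TCP) lies between the finger pads; the fingertips stand 22 mm ahead of it and the grasp point (between the pads) lies 3 mm ahead of it; z points along the fingers, y is the direction in which the jaws open and shut (so a half turn about z gives the same grasp; the last joint's range is limited). The gripper opens to 85 mm and grips with 20 to 120 N. Pads are 22 mm wide; open, the fingers measure 114 mm over their backs; the gripper's body (76 mm by 85 mm) begins 54 mm behind the grasp point. The pads swing forward as they close: fully open they stand 13 mm farther back than shut.
Start: joints at [-1.403, 0.276, 1.505, -0, 1.361, -0.121], TCP at [0.164, -0.551, 0.253] pointing down, gripper open.
Joint ranges: [-2.89, 2.89], [-0.75, 2.08], [0.22, 2.7], [-1.18, 4.32], [0.11, 2.71], [-2.7, 2.7]. Speed limits (rad/s): [2.57, 2.57, 3.14, 3.14, 3.14, 3.14].

## Interface

Orientations are given as a unit quaternion [x, y, z, w].
In Python, from plant import bot, cams gives the robot as it stands.
- The arm moves only by the tool drive_tool, never from a script. Its argument "moves" is a list of rows, each a list of 3 entries, a list of its own where there are three numbers: the shift along the tool's x, y, z in mm, then the turn about the tool's z in degrees, then the closure, from 0 (fully open) to 1 (shut). A call has 1 to 8 rows; each row shifts and turns the pose as measured when the row begins, along the tool's axes as they then stand; what a row does not reach is not made up. A row lasts 1/10 s, in which the tool goes at most 50 mm and 8.59 degrees, less where a joint would pass 70% of its speed; a pose out of reach is approached as far as the arm can. A call with a gripper value outside its range is refused whole. The fingers move at their own pace and stop on an object; "squeeze" is the grip in N (left out, the last holds). Time passes only in rows, so rows that do not move let the fingers close. It gives the time, the measured TCP pose, the force and the opening at its end, in the units of the state.
- bot.get_state(): the state, without advancing time (a new reading comes with each control period).
- cams.capture(name): name is "scene" or "top" or "wrist"; returns the picture (384x512x3 uint8, blue, green, red); there is no depth.
- cams.calibration(name): a dict with "fx", "fy", "cx", "cy" (pixels), "k1" (the pictures are not rectified: a ray, as slopes to the right and down, at radius r is drawn at 1 + k1 r^2 times it, then the intrinsics apply), "eye" and "orientation" of the camera in the world. Camera axes: x right, y down, z forward; pixel columns grow to the right and rows downward; lengths in m; the calibration is good to about 2 mm. A picture is of the moment at which its call begins: read the wrist's pose just before it. calibration takes no time and is no camera call; for the wrist camera it gives the pose at the moment of the call.
- bot.job_done(): hands the job in, once; it reports no verdict.
The state is a dict: "t": time; "joint_pos": joint angles; "joint_velocities": joint speeds; "tau": joint torques, N m; "tcp_pos": TCP position; "eef_rot": TCP orientation; "wrist_force": force on the tool from outside, world axes, zero at the start; "ft_torque": the same for the moment, N m; "finger_gap": finger opening in m.
Only numpy, scipy, OpenCV 4.12 (cv2) and the standard library are available. Lean on these libraries where they do the work, as an engineer would, in place of code of your own. Each camera call takes 0.05 s, during which the arm holds its last target.

## Task

Mark the metal plate in the bench press: push it along the bed until its middle is under the plunger, press the black plunger head fully down to its stop for a moment and let it spring back up. Then push the plate on the same way until its leading end sticks out about 45 mm past the end of the bed, grip it by that end, draw it out and lay it, without dropping it, across both rails of the wooden rack, centred and square to the rails, and let go. Leave everything else on the bench where it is.

Things in the scene. Friction and masses are not known exactly. Their poses are not given: they have to be found in the camera images.
- press: Grey fixed bench press. Origin at bench level below the plunger axis; y runs along the bed, x to the column. Bed: 90 mm wide, y -85 to +280 mm, top 50 mm above the bench, with 4 mm high guide strips along both sides leaving a 56 mm wide channel. Column at x 47 to 87 mm, |y| under 22 mm, 118 mm high. The plate is fed towards -y.
- spot (a point): Point on the bed's top (50 mm above the bench) straight below the plunger: the middle of the plate belongs over it when marking. The raised plunger's foot is 77 mm above the bench, so the plate passes beneath. A 36 mm wide arm from the column holds the plunger in a bush of 42 mm diameter, 88 to 118 mm above the bench.
- bed_end (a point): Middle of the bed's top edge at its open exit end (y = -85 mm of the press), 50 mm above the bench: the plate's leading end is pushed out past it. Below and beyond it is free space down to the bench.
- plunger (a joint): Plunger travel in m: 0 raised, 0.020 at its stop, straight down. A spring returns it: it takes about 4 N to start it and 11 N at the stop. At the stop the foot just meets the plate.
- plunger_top (a point): Centre of the top of the plunger's round black head (36 mm diameter, 12 mm high), 145 mm above the bench when raised, 125 mm at the stop; moves with it.
- plate: Loose flat aluminium plate, 50 mm (x) by 200 mm (y, along the bed) by 6 mm, about 0.16 kg. Origin in the middle of its underside. It starts lying in the channel on the bed, on the +y side of the plunger, its leading end short of the plunger foot; both ends are alike.
- rack: Wooden rack, fixed: a base board 130 mm (x) by 170 mm (y), 6 mm thick, with two rails across it along x (130 mm long, 14 mm wide, centred at y = -45 and +45 mm) whose tops are 30 mm above the bench. Origin at bench level under its middle. The plate belongs on both rails with its length along the rack's y axis (either way round), ends sticking out beyond the rails.
- can: Bystander: small can, 56 mm diameter, 85 mm high, behind the bed beside the column; origin under its centre.
- pack: Bystander: cardboard pack 60 x 90 x 40 mm, beyond the bed's open end on the column side; origin under its centre.
- wrench: Bystander: wrench 160 mm long lying on the bench on the robot's side of the press bed; origin under its middle.
- tape: Bystander: roll of clear tape, 96 mm diameter, 45 mm high, lying flat beyond the rack; origin under its centre.
- screwdriver: Bystander: screwdriver 180 mm long, on the robot's side of the rack; origin under its middle.
Not all that is in view belongs to the job. Leave any green look-alike of the plate alone.

How it is judged:
By the outcome, as a careful person would: the job done as asked, in the order asked, and still so for the second after the job is handed in, with the robot touching nothing.
It also fails if it takes over 72 s, if anything falls off the work surface, if the arm or the gripper's body presses on something with over 40 N, if the wrist force passes 120 N, or if a joint passes its speed limit or range.

## Working session

There is one attempt and no reset: what is moved stays moved. The work goes in short steps, Python scripts to look and compute and a tool call to move; the robot and the scene stay as the last step left them, time stands still between calls to the robot, and variables do not carry over. Pictures are saved under pics/ and viewed, and the job is handed in when it is done.

Besides the shell and the picture viewer there is one more tool, called after "Call:" by a JSON object that holds its "api" and its "payload", one argument or row to a line. drive_tool: Moves the arm, as the interface text tells. Its arguments: {"type":"object","properties":{"moves":{"type":"array","items":{"type":"array"}},"squeeze":{"type":"number"}},"required":["moves"]}

```bash
ls; mkdir -p pics; python3 - <<'E'
from plant import bot,cams
import cv2
for n in("scene","top"):
    cv2.imwrite(f"pics/{n}0.png",cams.capture(n)); print(n,cams.calibration(n))
print(bot.get_state())
E
```

```text
pics
scene {'fx': 407.8091539260861, 'fy': 407.8091539260861, 'cx': 256.2680732743929, 'cy': 184.42773073137238, 'k1': 0.02293304271258316, 'eye': array([1.08624174, 0.01383701, 0.91346031]), 'orientation': array([ 0.66007687,  0.69136375, -0.21263598, -0.20273292])}
top {'fx': 458.75882774470017, 'fy': 458.75882774470017, 'cx': 251.66314021480412, 'cy': 199.4051708053915, 'k1': -0.060194443385304455, 'eye': array([ 0.30266817, -0.03259295,  1.39225286]), 'orientation': array([ 0.70618537, -0.70265142,  0.06308945, -0.06002436])}
{'t': 0.1, 'joint_pos': array([-1.40296924e+00,  2.76491825e-01,  1.50601493e+00, -2.95854524e-05,
        1.36074635e+00, -1.21027723e-01]), 'joint_velocities': array([ 0.00022617, -0.0008542 , -0.00331933,  0.0002673 , -0.00034475,
       -0.00066179]), 'tau': array([ 1.71157066e-03, -4.17697942e+01, -2.46405566e+01, -1.02440015e-04,
        5.75718965e-03, -4.00391613e-07]), 'tcp_pos': array([ 0.16368402, -0.55073027,  0.25254563]), 'eef_rot': array([ 9.89587693e-01,  1.43928833e-01, -3.38864018e-05, -8.29664030e-04]), 'wrist_force': array([-0.06731964, -0.5131849 , -1.56835685]), 'ft_torque': array([-0.00901261, -0.02329348, -0.01858185]), 'finger_gap': 0.08541126800106913}
```

View pics/scene0.png

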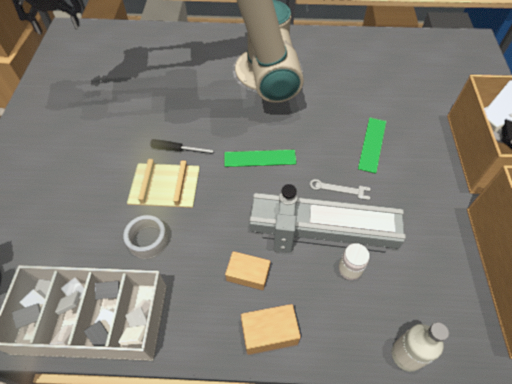

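View pics/top0.png

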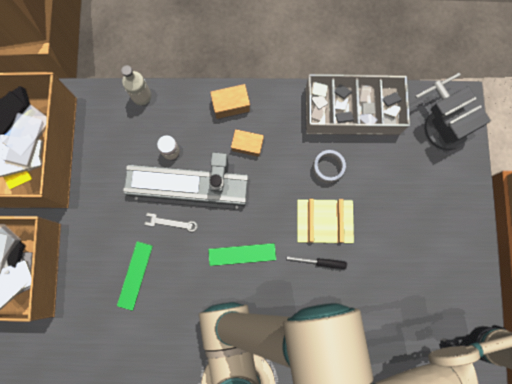

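```bash
cat > h.py <<'E'
import numpy as np,cv2
from scipy.spatial.transform import Rotation as R
def K(c): return np.array([[c['fx'],0,c['cx']],[0,c['fy'],c['cy']],[0,0,1]])
def dist(c): return np.array([c['k1'],0,0,0,0.])
def p2w(c,px,z):
    px=np.array(px,float).reshape(-1,1,2)
    n=cv2.undistortPoints(px,K(c),dist(c)).reshape(-1,2)
    d=R.from_quat(c['orientation']).apply(np.c_[n,np.ones(len(n))])
    e=np.array(c['eye']); return e+d*((z-e[2])/d[:,2])[:,None]
def w2p(c,P):
    P=np.array(P,float).reshape(-1,3)
    q=R.from_quat(c['orientation']).inv()
    return cv2.projectPoints(q.apply(P-c['eye']),np.zeros(3),np.zeros(3),K(c),dist(c))[0].reshape(-1,2)
E
python3 - <<'E'
import cv2
a=cv2.imread('pics/top0.png')
cv2.imwrite('pics/c1.png',cv2.resize(a[145:245,115:260],None,fx=5.5,fy=5.5,interpolation=cv2.INTER_CUBIC))
cv2.imwrite('pics/c2.png',cv2.resize(a[190:280,280:370],None,fx=6,fy=6,interpolation=cv2.INTER_CUBIC))
a=cv2.imread('pics/scene0.png')
cv2.imwrite('pics/c3.png',cv2.resize(a[170:270,235:415],None,fx=4.4,fy=4.4,interpolation=cv2.INTER_CUBIC))
E
```

```text
(no output)
```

View pics/c1.png

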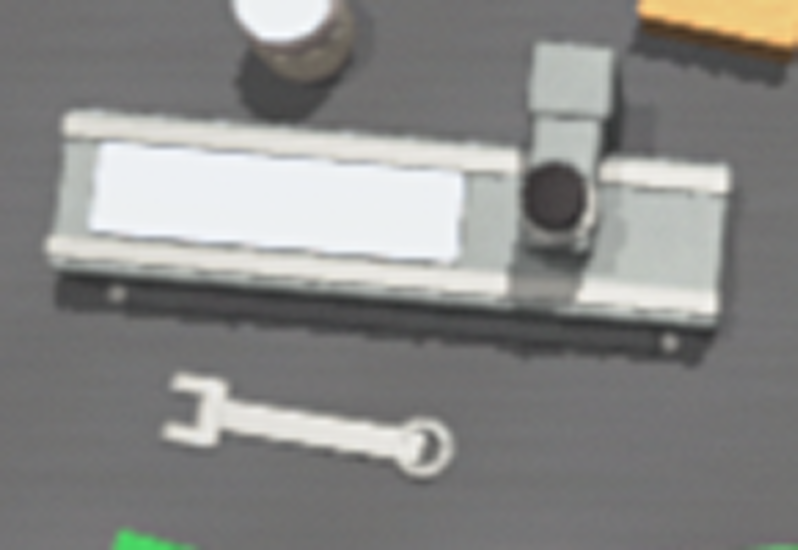

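View pics/c2.png

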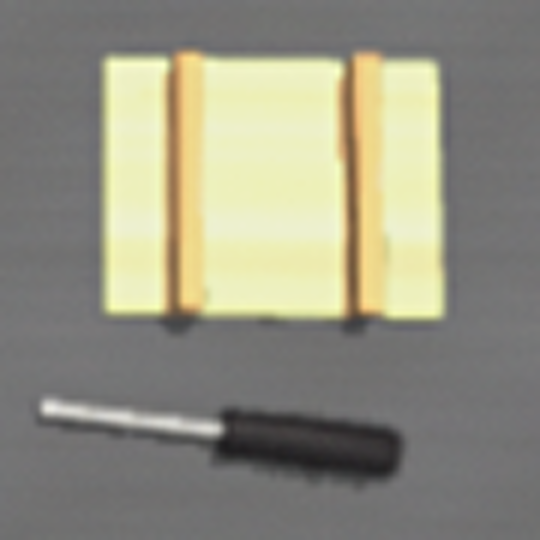

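View pics/c3.png

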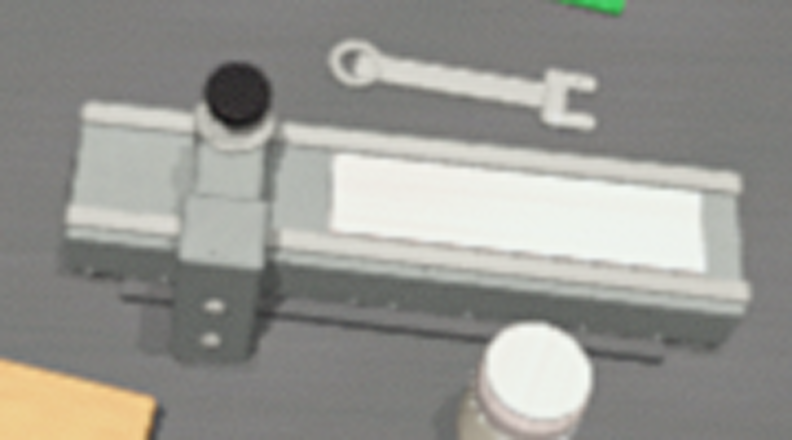

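```bash
cat > m.py <<'E'
from plant import bot,cams
from h import *
from scipy.optimize import least_squares
ct,cs=cams.calibration('top'),cams.calibration('scene')
def cr(p,f,ox,oy): return (np.array(p,float)+.5)/f-.5+[ox,oy]
T1=lambda p:cr(p,5.5,115,145)
T2=lambda p:cr(p,6,280,190)
S=lambda p:cr(p,4.4,235,170)
# press model pts
bed=np.array([[45,280,54],[45,-85,54],[-45,-85,54],[-45,280,54]])/1e3
top_bed=T1([(64,113),(732,165),(717,315),(48,240)])
sc_bed=S([(749,285),(67,210),(84,103),(741,174)])
pl=np.array([[0,0,.145]])
top_pl=T1([(556,196)]); sc_pl=S([(239,93)])
def pose(v,P):
    return R.from_euler('z',v[2]).apply(P)+[v[0],v[1],0]
def r(v,t=True,s=True):
    o=[]
    if t:o+=[w2p(ct,pose(v,bed))-top_bed,w2p(ct,pose(v,pl))-top_pl]
    if s:o+=[w2p(cs,pose(v,bed))-sc_bed,w2p(cs,pose(v,pl))-sc_pl]
    return np.concatenate(o).ravel()
for a in((1,1),(1,0),(0,1)):
    q=least_squares(lambda v:r(v,*a),[.45,.1,-.1],loss='soft_l1'); print(q.x,np.degrees(q.x[2]),np.round(q.fun,1))
    print('plungertop top',p2w(ct,top_pl,.145),'scene',p2w(cs,sc_pl,.145))
Pt=p2w(ct,T1([(95,143),(465,172),(458,262),(90,232)]),.056); Ps=p2w(cs,S([(705,268),(333,230),(334,154),(701,194)]),.056)
print('plate',Pt.round(4),Ps.round(4),Pt.mean(0),Ps.mean(0))
rk=p2w(ct,T2([(104,57),(437,60),(443,317),(104,316)]),.006)
print('rack base',rk.round(4),rk.mean(0))
rr=p2w(ct,T2([(177,53),(202,53),(202,311),(178,311),(356,53),(381,53),(384,311),(359,311)]),.03)
print('rails',rr.round(4),rr.mean(0))
E
python3 m.py
```

```text
[ 0.57764107  0.06344199 -0.07977397] -4.570711938616708 [ 0.6 -1.2 -0.2 -0.7 -0.1  1.6 -0.5  5.  -0.2 -0.6  0.3  6.2 -0.5  5.7
  0.5 -1.2 -0.8 -1.7 -0.1 -0.5]
plungertop top [[0.57596283 0.06281554 0.145     ]] scene [[0.57895693 0.06366087 0.145     ]]
[ 0.57762883  0.06306491 -0.08035312] -4.603894837828425 [ 0.7 -1.2 -0.1 -0.7 -0.   1.6 -0.4  4.9 -0.1 -0.6]
plungertop top [[0.57596283 0.06281554 0.145     ]] scene [[0.57895693 0.06366087 0.145     ]]
[ 0.57759076  0.06372414 -0.07810656] -4.47517634946719 [ 0.4  6.  -0.3  5.7  0.6 -1.2 -0.7 -1.8  0.  -0.5]
plungertop top [[0.57596283 0.06281554 0.145     ]] scene [[0.57895693 0.06366087 0.145     ]]
plate [[0.6238 0.322  0.056 ]
 [0.6085 0.1193 0.056 ]
 [0.5588 0.1218 0.056 ]
 [0.5743 0.3221 0.056 ]] [[0.6207 0.3184 0.056 ]
 [0.607  0.1205 0.056 ]
 [0.5585 0.1225 0.056 ]
 [0.5749 0.3228 0.056 ]] [0.59136454 0.22130931 0.056     ] [0.59027775 0.22104007 0.056     ]
rack base [[ 0.5486 -0.1771  0.006 ]
 [ 0.548  -0.3484  0.006 ]
 [ 0.4161 -0.3472  0.006 ]
 [ 0.416  -0.1755  0.006 ]] [ 0.48216891 -0.26204039  0.006     ]
rails [[ 0.5466 -0.2114  0.03  ]
 [ 0.5466 -0.224   0.03  ]
 [ 0.4167 -0.2217  0.03  ]
 [ 0.4167 -0.2098  0.03  ]
 [ 0.5471 -0.302   0.03  ]
 [ 0.5471 -0.3146  0.03  ]
 [ 0.417  -0.3124  0.03  ]
 [ 0.417  -0.2999  0.03  ]] [ 0.48186084 -0.2619677   0.03      ]
```

```bash
sed -i 's/(717,315),(48,240)/(717,315),(48,263)/; s/(749,285),(67,210)/(747,302),(67,231)/' m.py
sed -i 's/return R.from_euler/P=P*[v[3],1,1];return R.from_euler/; s/\[.45,.1,-.1\]/[.45,.1,-.1,1]/' m.py; python3 m.py|head -8
```

```text
[ 0.57809476  0.06333735 -0.07568918  0.91343223] -4.3366703937923665 [ 0.3  0.3 -0.4  0.3  0.1  0.1 -0.3 -0.3 -0.2 -0.7  0.6  0.5 -0.3 -0.2
  0.2  0.3 -0.8 -0.6 -0.1 -0.3]
plungertop top [[0.57596283 0.06281554 0.145     ]] scene [[0.57895693 0.06366087 0.145     ]]
[ 0.57797589  0.06306513 -0.07517272  0.92647155] -4.307079711246057 [ 0.4  0.2 -0.3  0.2  0.2  0.3 -0.2  0.  -0.1 -0.7]
plungertop top [[0.57596283 0.06281554 0.145     ]] scene [[0.57895693 0.06366087 0.145     ]]
[ 0.57826368  0.06352062 -0.07595221  0.90023724] -4.351741138141717 [ 0.7  0.4 -0.2 -0.4  0.2  0.6 -0.7 -0.3 -0.1 -0.3]
plungertop top [[0.57596283 0.06281554 0.145     ]] scene [[0.57895693 0.06366087 0.145     ]]
plate [[0.6238 0.322  0.056 ]
```

```bash
cat >> h.py <<'E'
PO=np.array([.578,.0633]);PY=np.radians(-4.33)
def press(x,y,z):
    c,s=np.cos(PY),np.sin(PY); return np.array([PO[0]+(c*x-s*y)/1e3,PO[1]+(s*x+c*y)/1e3,z/1e3])
def topress(p):
    c,s=np.cos(PY),np.sin(PY); d=(np.array(p)[:2]-PO)*1e3; return np.array([c*d[0]+s*d[1],-s*d[0]+c*d[1],p[2]*1e3])
def rem(st,target,yaw=None):
    r=R.from_quat(st['eef_rot']); d=r.inv().apply(np.array(target)-st['tcp_pos'])*1e3
    X=r.as_matrix()[:,0]; phi=np.degrees(np.arctan2(X[1],X[0]))
    t=None if yaw is None else -((yaw-phi+180)%360-180)
    print('tcp',st['tcp_pos'].round(4),'press',topress(st['tcp_pos']).round(1),'yaw',round(phi,2),'F',st['wrist_force'].round(1),'gap',round(st['finger_gap'],4),'t',st['t'],'\n rem mm',d.round(1),'turn',t)
E
cat > m2.py <<'E'
exec(open('m.py').read().split("for a in")[0])
a=cv2.imread('pics/scene0.png')
cv2.imwrite('pics/c4.png',cv2.resize(a[150:215,120:210],None,fx=7,fy=7,interpolation=cv2.INTER_CUBIC))
c1=T1([(640,12),(790,57)]);print('pack edge',[topress(p).round(0) for p in p2w(ct,c1,.04)])
print('pack', [topress(p).round(0) for p in p2w(ct,[(232,148),(262,155),(264,140),(237,131)],.04)])
print('tape',p2w(ct,[(330,165),(330,182)],.045))
print('screw',p2w(ct,T2([(40,407),(400,450)]),.01))
rem(bot.get_state(),press(0,292,150),85.67)
E
python3 m2.py
```

```text
pack edge [array([128., -28.,  40.]), array([ 109., -113.,   40.])]
pack [array([125., -31.,  40.]), array([ 110., -124.,   40.]), array([ 158., -127.,   40.]), array([180., -42.,  40.])]
tape [[ 0.64713103 -0.27484518  0.045     ]
 [ 0.59443865 -0.27346269  0.045     ]]
screw [[ 0.37011305 -0.1425357   0.01      ]
 [ 0.34920516 -0.32260102  0.01      ]]
tcp [ 0.1637 -0.5507  0.2525] press [-366.8 -643.6  252.5] yaw 16.55 F [-0.1 -0.5 -1.6] gap 0.0854 t 0.1 
 rem mm [ 676.1 -743.2  103.9] turn -69.11949198077875
```

View pics/c4.png

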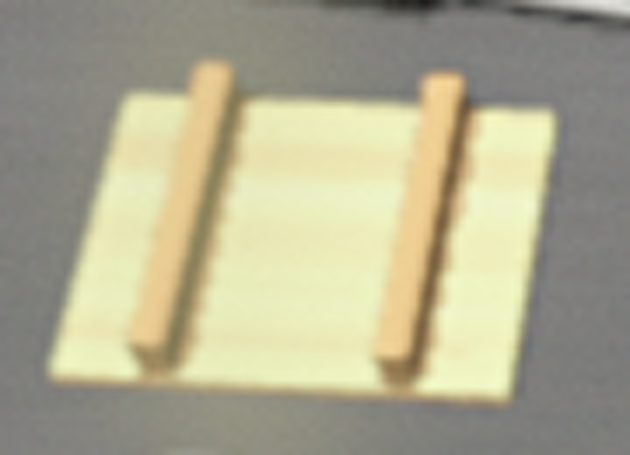

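```bash
cat > m3.py <<'E'
exec(open('m.py').read().split("for a in")[0])
S2=lambda p:cr(p,7,120,150)
B=lambda l:np.array(l)/1e3
mod_t=B([[65,85,6],[65,-85,6],[-65,-85,6],[-65,85,6],[65,52,30],[65,38,30],[-65,38,30],[-65,52,30],[65,-38,30],[65,-52,30],[-65,-52,30],[-65,-38,30]])
pt=T2([(104,57),(437,60),(443,317),(104,316),(177,53),(202,53),(202,311),(178,311),(356,53),(381,53),(384,311),(359,311)])
mod_s=B([[-65,-85,6],[-65,85,6],[65,85,6],[65,-85,6],[-65,-52,30],[-65,-38,30],[65,-38,30],[65,-52,30],[-65,38,30],[-65,52,30],[65,52,30],[65,38,30]])
ps=S2([(126,92),(556,112),(510,400),(52,378),(193,62),(233,62),(162,345),(131,343),(426,74),(465,74),(407,358),(378,356)])
P=lambda v,M:R.from_euler('z',v[2]).apply(M)+[v[0],v[1],0]
for a in((1,1),(1,0),(0,1)):
    q=least_squares(lambda v:np.r_[(a[0]*(w2p(ct,P(v,mod_t))-pt)).ravel(),(a[1]*(w2p(cs,P(v,mod_s))-ps)).ravel()],[.48,-.26,0],loss='soft_l1')
    print(q.x.round(4),np.degrees(q.x[2]),abs(q.fun).max())
E
python3 m3.py
```

```text
[ 0.4814 -0.2623 -0.0056] -0.3210829398930432 0.8416202918511999
[ 0.4819 -0.262  -0.0072] -0.41128942313503936 0.6100130515411593
[ 0.4807 -0.2626 -0.0043] -0.2458901743395322 0.8909537867363042
```

Call:
{"api": "drive_tool", "payload": {
  "moves": [
    [[0, 0, 0], 0, 0],
    [[20, -20, 0], -8.5, 1],
    [[30, -35, 0], -8.5, 1],
    [[30, -35, 0], -8.5, 1],
    [[30, -35, 0], -8.5, 1],
    [[30, -35, 0], -8.5, 1],
    [[30, -35, 0], -8.5, 1],
    [[30, -35, 0], -8.5, 1]
  ]
}}

```text
t: 0.9
tcp_pos: [0.1484, -0.2546, 0.2485]
eef_rot: [0.782, 0.623, 0.001, -0.002]
wrist_force: [-1.2, -0.8, -0.3]
finger_gap: 0.0002
```

```bash
cat > s.py <<'E'
import sys
from plant import bot
from h import *
a=list(map(float,sys.argv[1:]))
rem(bot.get_state(),press(*a[:3]),85.67)
E
python3 s.py 0 295 150
```

```text
tcp [ 0.1484 -0.2546  0.2485] press [-404.4 -349.5  248.5] yaw 77.05 F [-1.2 -0.8 -0.3] gap 0.0002 t 0.9 
 rem mm [697.3 303.3 101.3] turn -8.616433106902804
```

Call:
{"api": "drive_tool", "payload": {
  "moves": [
    [[10, 40, 0], -8.5, 1],
    [[25, 43, 0], 0, 1],
    [[25, 43, 0], 0, 1],
    [[25, 43, 0], 0, 1],
    [[30, 40, 0], 0, 1],
    [[30, 40, 0], 0, 1],
    [[30, 40, 0], 0, 1],
    [[30, 40, 0], 0, 1]
  ]
}}

```text
t: 1.7
tcp_pos: [0.4893, -0.0785, 0.2488]
eef_rot: [0.74, 0.672, -0.001, 0.001]
wrist_force: [-0.1, -1.1, 1.6]
finger_gap: 0.0003
```

```bash
python3 s.py 0 295 150
```

```text
tcp [ 0.4893 -0.0785  0.2488] press [ -77.8 -148.1  248.8] yaw 84.49 F [-0.1 -1.1  1.6] gap 0.0003 t 1.7 
 rem mm [445.   68.6  97.2] turn -1.1767902348134385
```

Call:
{"api": "drive_tool", "payload": {
  "moves": [
    [[48, 10, 0], -1.2, 1],
    [[48, 10, 0], 0, 1],
    [[48, 10, 0], 0, 1],
    [[48, 10, 0], 0, 1],
    [[48, 10, 0], 0, 1],
    [[48, 10, 0], 0, 1],
    [[48, 10, 0], 0, 1],
    [[48, 0, 0], 0, 1]
  ]
}}

```text
t: 2.5
tcp_pos: [0.595, 0.306, 0.2435]
eef_rot: [0.733, 0.68, -0.002, 0.003]
wrist_force: [0.5, -0.4, -0.4]
finger_gap: -0.0
```

```bash
python3 s.py 0 295 130
```

```text
tcp [0.595  0.306  0.2435] press [ -1.4 243.3 243.5] yaw 85.69 F [ 0.5 -0.4 -0.4] gap -0.0 t 2.5 
 rem mm [ 52.5   1.2 113.1] turn 0.019684773722246973
```

Call:
{"api": "drive_tool", "payload": {
  "moves": [
    [[30, 1, 10], 0, 1],
    [[25, 0, 30], 0, 1],
    [[0, 0, 30], 0, 1],
    [[0, 0, 30], 0, 1],
    [[0, 0, 15], 0, 1],
    [[0, 0, 0], 0, 1]
  ]
}}

```text
t: 3.1
tcp_pos: [0.5993, 0.373, 0.121]
eef_rot: [0.73, 0.684, -0.001, 0.002]
wrist_force: [0.3, -0.0, 0.6]
finger_gap: -0.0004
```

```bash
python3 s.py 0 290 74.5; python3 - <<'E'
from plant import bot,cams
import cv2
from h import *
a=cams.capture('scene');b=cams.capture('top');w=cams.capture('wrist')
cv2.imwrite('pics/d1.png',np.hstack([cv2.resize(a[140:270,235:435],(600,390)),]))
cv2.imwrite('pics/d2.png',np.vstack([cv2.resize(b[140:250,90:260],(680,440))]))
cv2.imwrite('pics/d3.png',w)
E
```

```text
tcp [0.5993 0.373  0.121 ] press [ -2.1 310.5 121. ] yaw 86.3 F [ 0.3 -0.   0.6] gap -0.0004 t 3.1 
 rem mm [-20.3   1.9  46.6] turn 0.62624112770294
```

View pics/d1.png

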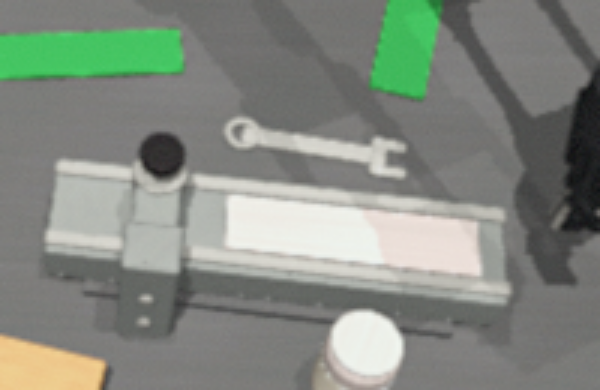

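View pics/d3.png

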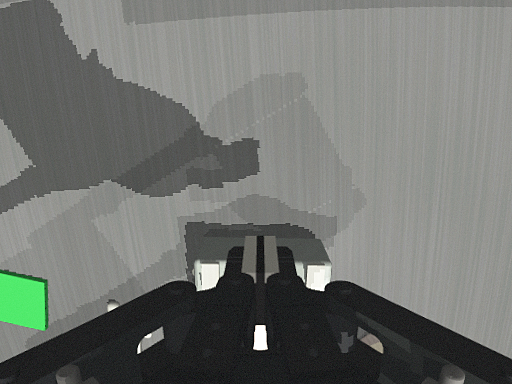

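Call:
{"api": "drive_tool", "payload": {
  "moves": [
    [[0, 2, 20], 0.6, 1],
    [[0, 0, 20], 0, 1],
    [[0, 0, 6.5], 0, 1],
    [[0, 0, 0], 0, 1]
  ]
}}

```text
t: 3.65
tcp_pos: [0.6089, 0.3749, 0.0858]
eef_rot: [0.734, 0.679, 0.009, 0.005]
wrist_force: [0.4, 0.5, 0.7]
finger_gap: 0.0001
```

```bash
python3 s.py 0 125 74.5
```

```text
tcp [0.6089 0.3749 0.0858] press [  7.2 313.1  85.8] yaw 85.58 F [0.4 0.5 0.7] gap 0.0001 t 3.65 
 rem mm [-188.1   -7.1    9.9] turn -0.08957737163422053
```

Call:
{"api": "drive_tool", "payload": {
  "moves": [
    [[0, 0, 0], 0, 1],
    [[0, 0, 0], 0, 1]
  ]
}}

```text
t: 3.85
tcp_pos: [0.6102, 0.3753, 0.0887]
eef_rot: [0.734, 0.679, 0.011, 0.006]
wrist_force: [0.3, -1.0, -0.1]
finger_gap: 0.0
```

```bash
python3 s.py 0 295 74.5
```

```text
tcp [0.6102 0.3753 0.0887] press [  8.6 313.6  88.7] yaw 85.57 F [ 0.3 -1.  -0.1] gap 0.0 t 3.85 
 rem mm [-18.7  -8.9  13.8] turn -0.10378164897616671
```

Call:
{"api": "drive_tool", "payload": {
  "moves": [
    [[0, -8, 8], 0, 1],
    [[0, 0, 0], 0, 1]
  ]
}}

```text
t: 4.05
tcp_pos: [0.6026, 0.3764, 0.0818]
eef_rot: [0.734, 0.679, 0.013, 0.006]
wrist_force: [0.7, 0.2, -0.9]
finger_gap: -0.0001
```

```bash
python3 s.py 0 295 74.5; python3 -c "
from plant import bot
s=bot.get_state();print(s['joint_pos'],s['joint_velocities'],s['eef_rot'])"
```

```text
tcp [0.6026 0.3764 0.0818] press [  0.9 314.1  81.8] yaw 85.55 F [ 0.7  0.2 -0.9] gap -0.0001 t 4.05 
 rem mm [-19.2  -1.    7. ] turn -0.11743398266128224
[ 0.46262302  0.58143375  1.44316717 -0.00488055  1.08957414  0.54257892] [-0.00757847 -0.01417025 -0.04904662 -0.01211903 -0.01564856 -0.00207065] [0.73398577 0.67902299 0.01255595 0.00591709]
```

```bash
cat >> h.py <<'E'
_r=rem
def rem(st,*a):
    _r(st,*a); z=R.from_quat(st['eef_rot']).as_matrix()[:,2]; print(' tilt deg (tool z leaning x,y)',np.degrees(z[:2]).round(2))
E
```

Call:
{"api": "drive_tool", "payload": {
  "moves": [
    [[0, -1, 6], 0, 1],
    [[0, 0, 1], 0, 1],
    [[-5, 0, 0], 0, 1],
    [[-10, 0, 0], 0, 1]
  ]
}}

```text
t: 4.45
tcp_pos: [0.6002, 0.3622, 0.074]
eef_rot: [0.733, 0.68, 0.013, 0.006]
wrist_force: [-0.3, 0.4, -1.1]
finger_gap: 0.0001
```

```bash
python3 s.py 0 125 74.5
```

```text
tcp [0.6002 0.3622 0.074 ] press [ -0.5 299.7  74. ] yaw 85.67 F [-0.3  0.4 -1.1] gap 0.0001 t 4.45 
 rem mm [-174.7    0.5   -2.4] turn -0.00034159126590793676
 tilt deg (tool z leaning x,y) [1.56 0.51]
```

Call:
{"api": "drive_tool", "payload": {
  "moves": [
    [[-15, 0, -0.4], 0, 1],
    [[-20, 0, -0.3], 0, 1],
    [[-20, 0, -0.3], 0, 1],
    [[-20, 0, -0.3], 0, 1],
    [[-15, 0, -0.2], 0, 1],
    [[-10, 0, 0], 0, 1]
  ]
}}

```text
t: 5.05
tcp_pos: [0.5914, 0.2515, 0.0748]
eef_rot: [0.734, 0.679, 0.013, 0.006]
wrist_force: [-0.5, 0.5, -0.1]
finger_gap: -0.0003
```

```bash
python3 s.py 0 125 74.5
```

```text
tcp [0.5914 0.2515 0.0748] press [ -0.9 188.7  74.8] yaw 85.52 F [-0.5  0.5 -0.1] gap -0.0003 t 5.05 
 rem mm [-63.7   1.   -0.3] turn -0.14543590338888635
 tilt deg (tool z leaning x,y) [1.55 0.48]
```

Call:
{"api": "drive_tool", "payload": {
  "moves": [
    [[-12, 0.5, 0], 0, 1],
    [[-12, 0.5, 0], 0, 1],
    [[-12, 0, 0], 0, 1],
    [[-12, 0, 0], 0, 1],
    [[-7, 0, 0], 0, 1],
    [[-4, 0, 0], 0, 1],
    [[0, 0, 0], 0, 1]
  ]
}}

```text
t: 5.75
tcp_pos: [0.5879, 0.1863, 0.0748]
eef_rot: [0.735, 0.678, 0.014, 0.006]
wrist_force: [0.1, -0.0, 0.7]
finger_gap: 0.0001
```

```bash
cat > look.py <<'E'
import sys
from plant import bot,cams
from h import *
n=sys.argv[1]
st=bot.get_state(); rem(st,press(0,111,74.5),85.67)
b=cams.capture('top');cv2.imwrite(f'pics/{n}_full.png',b)
cv2.imwrite(f'pics/{n}.png',cv2.resize(b[145:245,115:275],None,fx=5,fy=5,interpolation=cv2.INTER_CUBIC))
c=cams.calibration('top')
for y in(-100,-130): print(y,[((p-[115,145]+.5)*5-.5).round(0) for p in w2p(c,[press(-25,y,56),press(25,y,56)])])
E
python3 look.py e1
```

```text
tcp [0.5879 0.1863 0.0748] press [  0.6 123.4  74.8] yaw 85.41 F [ 0.1 -0.   0.7] gap 0.0001 t 5.75 
 rem mm [-12.4  -0.6   0.1] turn -0.2609214848568513
 tilt deg (tool z leaning x,y) [1.64 0.54]
-100 [array([680., 262.]), array([686., 179.])]
-130 [array([730., 266.]), array([737., 183.])]
```

View pics/e1.png

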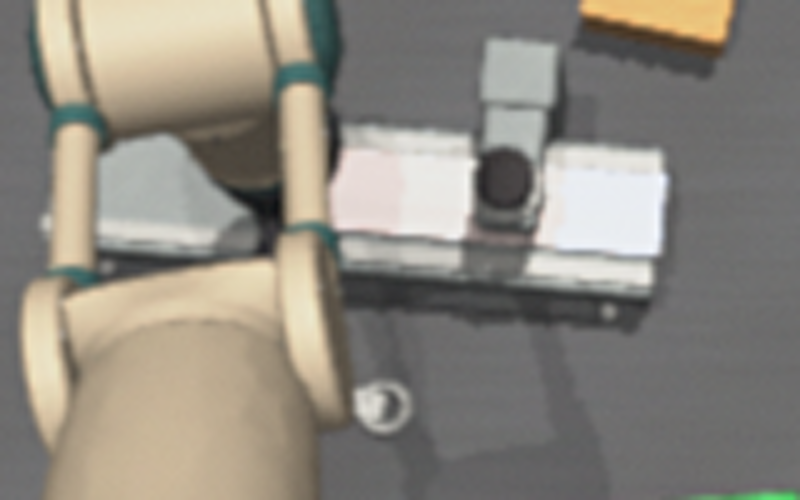

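Call:
{"api": "drive_tool", "payload": {
  "moves": [
    [[-5, -0.5, 0], 0, 1],
    [[-3, 0, 0], 0, 1],
    [[0, 0, 0], 0, 1],
    [[0, 0, 0], 0, 1]
  ]
}}

```text
t: 6.2
tcp_pos: [0.5868, 0.1791, 0.0746]
eef_rot: [0.734, 0.679, 0.014, 0.006]
wrist_force: [0.4, 0.4, 0.8]
finger_gap: 0.0001
```

```bash
python3 look.py e2; python3 - <<'E'
import cv2
b=cv2.imread('pics/e2_full.png')
cv2.imwrite('pics/e2z.png',cv2.resize(b[165:210,205:265],None,fx=12,fy=12,interpolation=cv2.INTER_CUBIC))
from plant import cams
from h import *
c=cams.calibration('top')
for y in(-85,-90,-95,-100,-105): print(y,[((p-[205,165]+.5)*12-.5).round(0) for p in w2p(c,[press(-25,y,56),press(0,y,56),press(25,y,56)])])
print([((p-[205,165]+.5)*12-.5).round(0) for p in w2p(c,[press(-35,-85,54),press(35,-85,54)])])
E
```

```text
tcp [0.5868 0.1791 0.0746] press [1.000e-01 1.162e+02 7.460e+01] yaw 85.51 F [0.4 0.4 0.8] gap 0.0001 t 6.2 
 rem mm [-5.2 -0.   0.1] turn -0.15531630208448632
 tilt deg (tool z leaning x,y) [1.66 0.56]
-100 [array([680., 262.]), array([686., 179.])]
-130 [array([730., 266.]), array([737., 183.])]
-85 [array([491., 384.]), array([500., 284.]), array([508., 186.])]
-90 [array([512., 385.]), array([520., 286.]), array([528., 188.])]
-95 [array([532., 387.]), array([540., 288.]), array([548., 189.])]
-100 [array([552., 388.]), array([560., 289.]), array([568., 191.])]
-105 [array([572., 390.]), array([580., 291.]), array([588., 192.])]
[array([488., 425.]), array([511., 149.])]
```

View pics/e2z.png

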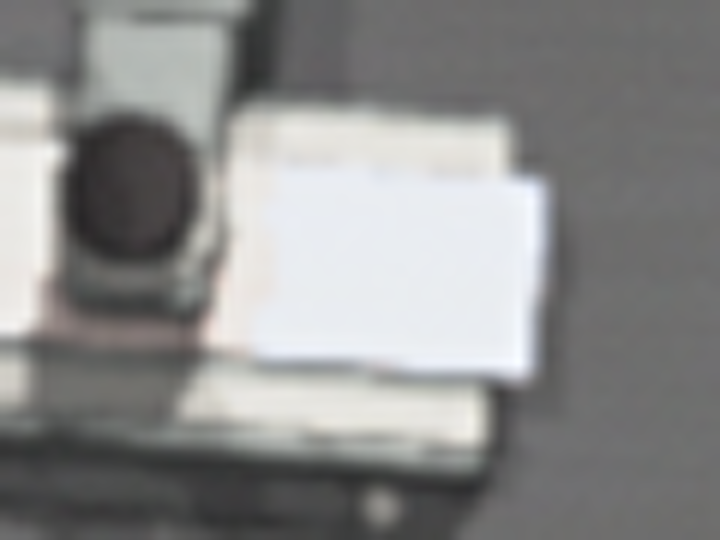

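Call:
{"api": "drive_tool", "payload": {
  "moves": [
    [[-3, 0, 0], 0, 1],
    [[-1.5, 0, 0], 0, 1],
    [[0, 0, 0], 0, 1]
  ]
}}

```text
t: 6.55
tcp_pos: [0.5866, 0.175, 0.0746]
eef_rot: [0.734, 0.679, 0.014, 0.006]
wrist_force: [-0.4, 1.1, -0.2]
finger_gap: 0.0003
```

```bash
python3 look.py e3; python3 - <<'E'
import cv2
b=cv2.imread('pics/e3_full.png')
cv2.imwrite('pics/e3z.png',cv2.resize(b[165:210,205:265],None,fx=12,fy=12,interpolation=cv2.INTER_CUBIC))
E
```

```text
tcp [0.5866 0.175  0.0746] press [1.00e-01 1.12e+02 7.46e+01] yaw 85.53 F [-0.4  1.1 -0.2] gap 0.0003 t 6.55 
 rem mm [-1.  -0.1  0.1] turn -0.1408186255248438
 tilt deg (tool z leaning x,y) [1.67 0.6 ]
-100 [array([680., 262.]), array([686., 179.])]
-130 [array([730., 266.]), array([737., 183.])]
```

View pics/e3z.png

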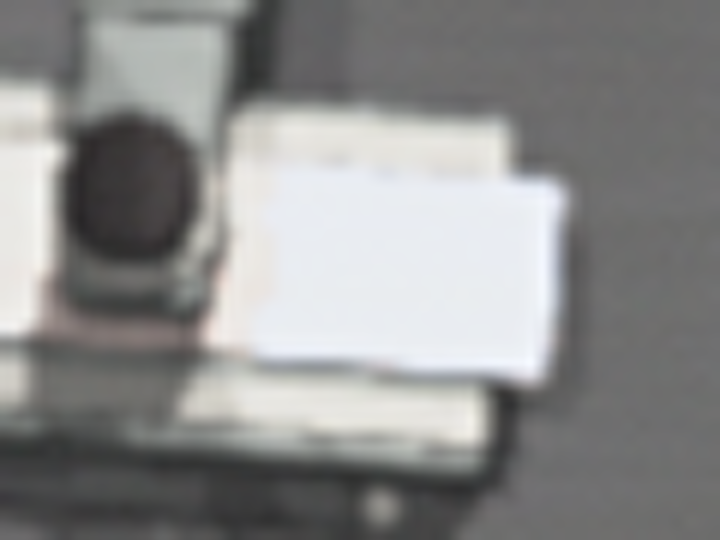

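Call:
{"api": "drive_tool", "payload": {
  "moves": [
    [[5, 0, 0], 0, 1],
    [[3, 0, -15], 0, 1],
    [[0, 0, -30], 0, 1],
    [[0, 0, -30], 0, 1],
    [[0, 0, -30], 0, 1],
    [[0, 0, -10], 0, 1],
    [[0, 0, 0], 0, 1]
  ]
}}

```text
t: 7.3
tcp_pos: [0.5825, 0.1826, 0.1911]
eef_rot: [0.734, 0.679, 0.011, 0.005]
wrist_force: [0.2, 0.8, -0.2]
finger_gap: -0.0002
```

```bash
python3 s.py 0 0 190
```

```text
tcp [0.5825 0.1826 0.1911] press [ -4.6 119.3 191.1] yaw 85.57 F [ 0.2  0.8 -0.2] gap -0.0002 t 7.3 
 rem mm [-119.3    4.8    0. ] turn -0.10196932492502242
 tilt deg (tool z leaning x,y) [1.33 0.45]
```

Call:
{"api": "drive_tool", "payload": {
  "moves": [
    [[-20, 2, 0], 0, 1],
    [[-30, 2, 0], 0, 1],
    [[-30, 1, 0], 0, 1],
    [[-25, 0, 0], 0, 1],
    [[-8, 0, 0], 0, 1],
    [[0, 0, 0], 0, 1]
  ]
}}

```text
t: 7.9
tcp_pos: [0.5747, 0.0676, 0.1805]
eef_rot: [0.733, 0.68, 0.006, 0.0]
wrist_force: [-0.7, -0.1, 0.5]
finger_gap: 0.0
```

```bash
python3 s.py 0 0 170
```

```text
tcp [0.5747 0.0676 0.1805] press [ -3.6   4.1 180.5] yaw 85.7 F [-0.7 -0.1  0.5] gap 0.0 t 7.9 
 rem mm [-4.1  3.5 10.5] turn 0.03498476181806609
 tilt deg (tool z leaning x,y) [0.56 0.47]
```

Call:
{"api": "drive_tool", "payload": {
  "moves": [
    [[-4, 3.5, 3], 0, 1],
    [[0, 0, 4], 0, 1],
    [[0, 0, 4], 0, 1],
    [[0, 0, 4], 0, 1],
    [[0, 0, 0], 0, 1]
  ]
}}

```text
t: 8.4
tcp_pos: [0.5783, 0.0658, 0.1635]
eef_rot: [0.732, 0.681, 0.006, 0.0]
wrist_force: [-1.3, -2.2, 6.3]
finger_gap: -0.0002
```

```bash
python3 s.py 0 0 147
```

```text
tcp [0.5783 0.0658 0.1635] press [1.000e-01 2.500e+00 1.635e+02] yaw 85.91 F [-1.3 -2.2  6.3] gap -0.0002 t 8.4 
 rem mm [-2.6 -0.3 16.5] turn 0.2444851271811217
 tilt deg (tool z leaning x,y) [0.48 0.43]
```

Call:
{"api": "drive_tool", "payload": {
  "moves": [
    [[0, 0, 5], 0, 1],
    [[0, 0, 5], 0, 1],
    [[0, 0, 4], 0, 1],
    [[0, 0, 2], 0, 1]
  ]
}}

```text
t: 8.8
tcp_pos: [0.5784, 0.0659, 0.1519]
eef_rot: [0.731, 0.682, 0.006, 0.002]
wrist_force: [-2.9, -2.6, 9.5]
finger_gap: 0.0001
```

```bash
python3 s.py 0 0 147
```

```text
tcp [0.5784 0.0659 0.1519] press [  0.2   2.6 151.9] yaw 86.08 F [-2.9 -2.6  9.5] gap 0.0001 t 8.8 
 rem mm [-2.7 -0.3  4.9] turn 0.4068150763057474
 tilt deg (tool z leaning x,y) [0.65 0.26]
```

Call:
{"api": "drive_tool", "payload": {
  "moves": [
    [[0, 0, 3], 0, 1],
    [[0, 0, 4], 0, 1],
    [[0, 0, 4], 0, 1]
  ]
}}

```text
t: 9.1
tcp_pos: [0.5784, 0.066, 0.1469]
eef_rot: [0.73, 0.683, 0.006, 0.004]
wrist_force: [-7.5, -3.2, 27.4]
finger_gap: 0.0002
```

```bash
python3 s.py 0 0 147
```

```text
tcp [0.5784 0.066  0.1469] press [  0.2   2.7 146.9] yaw 86.19 F [-7.5 -3.2 27.4] gap 0.0002 t 9.1 
 rem mm [-2.7 -0.2 -0.1] turn 0.5184944153442075
 tilt deg (tool z leaning x,y) [0.84 0.14]
```

Call:
{"api": "drive_tool", "payload": {
  "moves": [
    [[0, 0, 2.5], 0, 1],
    [[0, 0, 2.5], 0, 1],
    [[0, 0, 2.5], 0, 1]
  ]
}}

```text
t: 9.4
tcp_pos: [0.5783, 0.066, 0.147]
eef_rot: [0.73, 0.684, 0.007, 0.006]
wrist_force: [-4.4, -1.7, 14.1]
finger_gap: 0.0
```

```bash
python3 s.py 0 0 147; python3 - <<'E'
from plant import cams
import cv2
a=cams.capture('scene');cv2.imwrite('pics/f1.png',cv2.resize(a[160:270,225:365],None,fx=5,fy=5,interpolation=cv2.INTER_CUBIC))
E
```

```text
tcp [0.5783 0.066  0.147 ] press [1.00e-01 2.70e+00 1.47e+02] yaw 86.3 F [-4.4 -1.7 14.1] gap 0.0 t 9.4 
 rem mm [-2.7 -0.1  0. ] turn 0.6305158934179076
 tilt deg (tool z leaning x,y) [1.1  0.02]
```

View pics/f1.png

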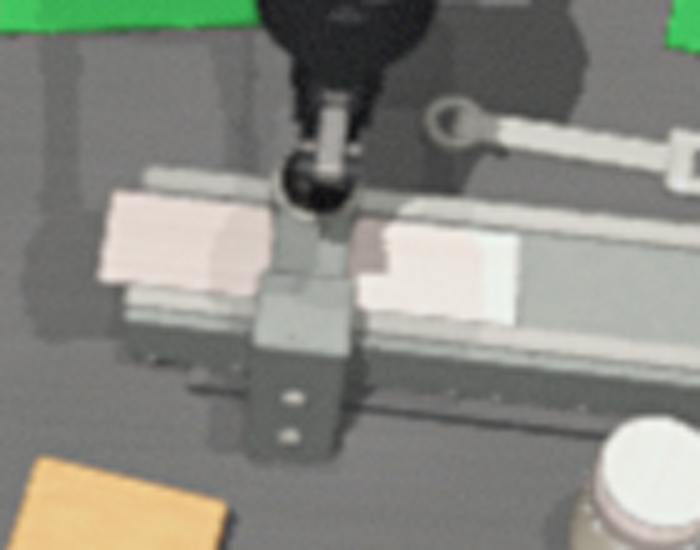

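Call:
{"api": "drive_tool", "payload": {
  "moves": [
    [[0, 0, 4], 0, 1],
    [[0, 0, 4], 0, 1],
    [[0, 0, 0], 0, 1],
    [[0, 0, -8], 0, 1],
    [[0, 0, -20], 0, 1],
    [[0, 0, -25], 0, 1],
    [[0, 0, -15], 0, 1],
    [[0, 0, 0], 0, 1]
  ]
}}

```text
t: 10.25
tcp_pos: [0.5776, 0.0686, 0.2232]
eef_rot: [0.728, 0.685, 0.012, 0.011]
wrist_force: [-0.6, 0.4, 0.4]
finger_gap: -0.0002
```

```bash
python3 s.py 0 125 190
```

```text
tcp [0.5776 0.0686 0.2232] press [ -0.8   5.3 223.2] yaw 86.52 F [-0.6  0.4  0.4] gap -0.0002 t 10.25 
 rem mm [119.6   1.5  33.5] turn 0.8477204686951723
 tilt deg (tool z leaning x,y) [1.86 0.03]
```

Call:
{"api": "drive_tool", "payload": {
  "moves": [
    [[20, 0, 0], 0.8, 1],
    [[30, 1, 0], 0, 1],
    [[30, 1, 5], 0, 1],
    [[30, 0, 5], 0, 1],
    [[12, 0, 10], 0, 1],
    [[0, 0, 20], 0, 1],
    [[0, 0, 15], 0, 1],
    [[0, 0, 0], 0, 1]
  ]
}}

```text
t: 11.05
tcp_pos: [0.5873, 0.1959, 0.1584]
eef_rot: [0.733, 0.68, 0.009, 0.008]
wrist_force: [-0.4, -0.6, -0.2]
finger_gap: -0.0002
```

```bash
python3 s.py 0 125 75
```

```text
tcp [0.5873 0.1959 0.1584] press [ -0.7 132.9 158.4] yaw 85.74 F [-0.4 -0.6 -0.2] gap -0.0002 t 11.05 
 rem mm [-8.1 -1.3 83.4] turn 0.06640854720961897
 tilt deg (tool z leaning x,y) [1.4  0.02]
```

Call:
{"api": "drive_tool", "payload": {
  "moves": [
    [[0, 0, 15], 0, 1],
    [[0, 0, 20], 0, 1],
    [[0, 0, 20], 0, 1],
    [[0, 0, 10], 0, 1],
    [[0, 0, 0], 0, 1]
  ]
}}

```text
t: 11.55
tcp_pos: [0.5887, 0.1938, 0.0906]
eef_rot: [0.733, 0.68, 0.008, 0.008]
wrist_force: [-0.4, 0.0, 0.2]
finger_gap: -0.0003
```

```bash
python3 s.py 0 125 75
```

```text
tcp [0.5887 0.1938 0.0906] press [  0.8 131.   90.6] yaw 85.68 F [-0.4  0.   0.2] gap -0.0003 t 11.55 
 rem mm [-6.  -1.2 15.6] turn 0.009246703430903835
 tilt deg (tool z leaning x,y) [ 1.33 -0.06]
```

Call:
{"api": "drive_tool", "payload": {
  "moves": [
    [[0, -1, 8], 0, 1],
    [[0, 0, 5], 0, 1],
    [[0, 0, 2], 0, 1],
    [[-5, 0, 0], 0, 1],
    [[-5, 0, 0], 0, 1],
    [[0, 0, 0], 0, 1]
  ]
}}

```text
t: 12.15
tcp_pos: [0.5892, 0.1831, 0.0775]
eef_rot: [0.733, 0.68, 0.01, 0.01]
wrist_force: [0.3, 0.5, -0.3]
finger_gap: 0.0003
```

```bash
python3 s.py 0 82 74.5
```

```text
tcp [0.5892 0.1831 0.0775] press [  2.1 120.3  77.5] yaw 85.68 F [ 0.3  0.5 -0.3] gap 0.0003 t 12.15 
 rem mm [-38.3  -2.2   2.9] turn 0.010328489608525615
 tilt deg (tool z leaning x,y) [ 1.63 -0.02]
```

Call:
{"api": "drive_tool", "payload": {
  "moves": [
    [[0, -2, 3.5], 0, 1],
    [[0, 0, 1], 0, 1],
    [[-1, 0, 0], 0, 1]
  ]
}}

```text
t: 12.45
tcp_pos: [0.5875, 0.1821, 0.0733]
eef_rot: [0.733, 0.68, 0.011, 0.01]
wrist_force: [0.7, -0.5, -0.4]
finger_gap: -0.0001
```

```bash
python3 s.py 0 82 74
```

```text
tcp [0.5875 0.1821 0.0733] press [  0.5 119.2  73.3] yaw 85.65 F [ 0.7 -0.5 -0.4] gap -0.0001 t 12.45 
 rem mm [-37.1  -0.5  -0.8] turn -0.019064329442272765
 tilt deg (tool z leaning x,y) [1.71 0.  ]
```

Call:
{"api": "drive_tool", "payload": {
  "moves": [
    [[-6, 0, 0], 0, 1],
    [[-8, 0, 0], 0, 1],
    [[-8, 0, 0], 0, 1],
    [[-6, 0, 0], 0, 1],
    [[-4, 0, 0], 0, 1],
    [[0, 0, 0], 0, 1]
  ]
}}

```text
t: 13.05
tcp_pos: [0.5849, 0.1474, 0.0733]
eef_rot: [0.734, 0.679, 0.011, 0.01]
wrist_force: [-1.2, 0.7, -0.7]
finger_gap: 0.0001
```

```bash
python3 s.py 0 82 74
```

```text
tcp [0.5849 0.1474 0.0733] press [ 0.5 84.4 73.3] yaw 85.62 F [-1.2  0.7 -0.7] gap 0.0001 t 13.05 
 rem mm [-2.4 -0.5 -0.7] turn -0.05459315782749741
 tilt deg (tool z leaning x,y) [1.72 0.04]
```

Call:
{"api": "drive_tool", "payload": {
  "moves": [
    [[-2, 0, 0], 0, 1],
    [[-1, 0, 0], 0, 1],
    [[0, 0, 0], 0, 1]
  ]
}}

```text
t: 13.35
tcp_pos: [0.5847, 0.1441, 0.0733]
eef_rot: [0.734, 0.679, 0.011, 0.01]
wrist_force: [0.1, 0.3, 0.5]
finger_gap: -0.0003
```

```bash
python3 look.py g1; python3 - <<'E'
import cv2
b=cv2.imread('pics/g1_full.png')
cv2.imwrite('pics/g1z.png',cv2.resize(b[165:210,205:270],None,fx=12,fy=12,interpolation=cv2.INTER_CUBIC))
from plant import cams
from h import *
c=cams.calibration('top')
for y in(-120,-125,-130,-135): print(y,[((p-[205,165]+.5)*12-.5).round(0) for p in w2p(c,[press(-25,y,56),press(0,y,56),press(25,y,56)])])
E
```

```text
tcp [0.5847 0.1441 0.0733] press [ 0.5 81.1 73.3] yaw 85.6 F [0.1 0.3 0.5] gap -0.0003 t 13.35 
 rem mm [29.9 -0.5 -1.1] turn -0.07192015368258353
 tilt deg (tool z leaning x,y) [1.72 0.06]
-100 [array([680., 262.]), array([686., 179.])]
-130 [array([730., 266.]), array([737., 183.])]
-120 [array([633., 395.]), array([641., 296.]), array([649., 197.])]
-125 [array([653., 396.]), array([661., 297.]), array([669., 199.])]
-130 [array([673., 398.]), array([681., 299.]), array([689., 200.])]
-135 [array([694., 400.]), array([701., 301.]), array([709., 202.])]
```

View pics/g1z.png

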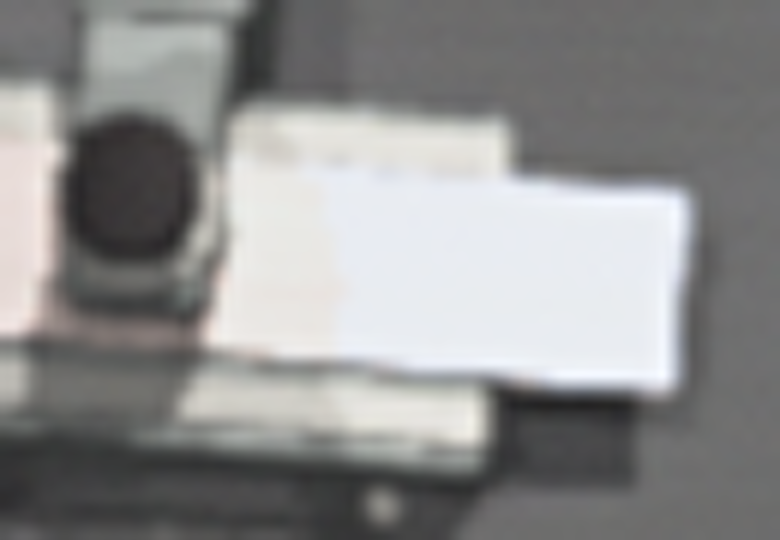

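Call:
{"api": "drive_tool", "payload": {
  "moves": [
    [[5, 0, 0], 0, 1],
    [[3, 0, -15], 0, 1],
    [[0, 0, -30], 0, 1],
    [[0, 0, -35], 0, 1],
    [[0, 0, -30], 0, 1],
    [[-10, 0, -15], 0, 1],
    [[-25, 0, -3], 0, 1],
    [[-30, 0, -3], 0, 1]
  ]
}}

```text
t: 14.2
tcp_pos: [0.5763, 0.0922, 0.2083]
eef_rot: [0.731, 0.682, 0.011, 0.009]
wrist_force: [0.2, -0.8, 0.9]
finger_gap: -0.0001
```

```bash
python3 s.py 1.5 -109 150
```

```text
tcp [0.5763 0.0922 0.2083] press [ -3.9  28.7 208.3] yaw 86.08 F [ 0.2 -0.8  0.9] gap -0.0001 t 14.2 
 rem mm [-137.9    2.7   58. ] turn 0.40867337387359726
 tilt deg (tool z leaning x,y) [1.63 0.08]
```

Call:
{"api": "drive_tool", "payload": {
  "moves": [
    [[-30, 1, 0], 0.4, 1],
    [[-35, 1, 0], 0, 1],
    [[-30, 1, 0], 0, 0.7],
    [[-25, 0, 0], 0, 0.15],
    [[-8, 0, 0], 0, 0.15],
    [[0, 0, 0], 0, 0.15]
  ]
}}

```text
t: 14.8
tcp_pos: [0.5704, -0.0405, 0.21]
eef_rot: [0.733, 0.68, 0.012, 0.011]
wrist_force: [-0.1, -0.3, 0.9]
finger_gap: 0.058
```

```bash
python3 s.py 1.5 -109 110
```

```text
tcp [ 0.5704 -0.0405  0.21  ] press [   0.3 -104.1  210. ] yaw 85.67 F [-0.1 -0.3  0.9] gap 0.058 t 14.8 
 rem mm [ -5.1  -2.1 100. ] turn 0.004337514807275511
 tilt deg (tool z leaning x,y) [ 1.88 -0.  ]
```

Call:
{"api": "drive_tool", "payload": {
  "moves": [
    [[0, -35, 0], 0, 0.15],
    [[0, -35, 0], 0, 0.15],
    [[0, 0, 0], 0, 0.15],
    [[0, 0, 0], 0, 0.15]
  ]
}}

```text
t: 15.2
tcp_pos: [0.4998, -0.0305, 0.207]
eef_rot: [0.732, 0.681, 0.013, 0.01]
wrist_force: [0.8, -1.1, -0.1]
finger_gap: 0.0726
```

```bash
python3 s.py 1.5 -109 110
```

```text
tcp [ 0.4998 -0.0305  0.207 ] press [-70.9 -99.4 207. ] yaw 85.83 F [ 0.8 -1.1 -0.1] gap 0.0726 t 15.2 
 rem mm [-10.3  69.1  99.3] turn 0.1572836366875947
 tilt deg (tool z leaning x,y) [1.93 0.19]
```

Call:
{"api": "drive_tool", "payload": {
  "moves": [
    [[0, 10, 0], 0, 0.15],
    [[0, 10, 0], 0, 0.15],
    [[0, 10, 0], 0, 0.15],
    [[0, 10, 0], 0, 0.15],
    [[0, 10, 0], 0, 0.15],
    [[0, 10, 0], 0, 0.15],
    [[0, 0, 0], 0, 0.15]
  ]
}}

```text
t: 15.9
tcp_pos: [0.5711, -0.0339, 0.2091]
eef_rot: [0.732, 0.682, 0.015, 0.012]
wrist_force: [-0.1, -0.1, 0.7]
finger_gap: 0.0724
```

```bash
python3 s.py 1.5 -109 110
```

```text
tcp [ 0.5711 -0.0339  0.2091] press [  0.4 -97.5 209.1] yaw 85.96 F [-0.1 -0.1  0.7] gap 0.0724 t 15.9 
 rem mm [-12.2  -2.8  99. ] turn 0.2889637989609355
 tilt deg (tool z leaning x,y) [2.2  0.21]
```

Call:
{"api": "drive_tool", "payload": {
  "moves": [
    [[-6, -2, 30], 0.3, 0.15],
    [[-5, 0, 40], 0, 0.15],
    [[0, 0, 15], 0, 0.15]
  ]
}}

```text
t: 16.2
tcp_pos: [0.5748, -0.0453, 0.125]
eef_rot: [0.733, 0.68, 0.018, 0.015]
wrist_force: [0.1, -0.5, -0.5]
finger_gap: 0.072
```

```bash
python3 s.py 1.5 -109 52
```

```text
tcp [ 0.5748 -0.0453  0.125 ] press [   5.1 -108.6  125. ] yaw 85.67 F [ 0.1 -0.5 -0.5] gap 0.072 t 16.2 
 rem mm [-0.8 -6.9 72.7] turn -0.0024474626653727682
 tilt deg (tool z leaning x,y) [2.64 0.12]
```

Call:
{"api": "drive_tool", "payload": {
  "moves": [
    [[0, -5, -40], 0, 0.15],
    [[0, 0, -40], 0, 0.15]
  ]
}}

```text
t: 16.4
tcp_pos: [0.5602, -0.0444, 0.1962]
eef_rot: [0.734, 0.679, 0.011, 0.005]
wrist_force: [1.0, -0.3, 0.7]
finger_gap: 0.0728
```

```bash
python3 s.py 1.5 -109 52
```

```text
tcp [ 0.5602 -0.0444  0.1962] press [  -9.6 -108.8  196.2] yaw 85.61 F [ 1.  -0.3  0.7] gap 0.0728 t 16.4 
 rem mm [ -1.4   7.8 144.4] turn -0.05669496435206156
 tilt deg (tool z leaning x,y) [1.34 0.39]
```

Call:
{"api": "drive_tool", "payload": {
  "moves": [
    [[0, 2, -40], 0, 0.15],
    [[0, 2, -40], 0, 0.15]
  ]
}}

```text
t: 16.6
tcp_pos: [0.5601, -0.0451, 0.2772]
eef_rot: [0.734, 0.679, 0.009, 0.003]
wrist_force: [0.6, 0.6, 0.9]
finger_gap: 0.0728
```

```bash
python3 s.py 1.5 -109 52
```

```text
tcp [ 0.5601 -0.0451  0.2772] press [  -9.7 -109.5  277.2] yaw 85.58 F [0.6 0.6 0.9] gap 0.0728 t 16.6 
 rem mm [ -1.6   7.5 225.4] turn -0.09036262305491505
 tilt deg (tool z leaning x,y) [0.97 0.46]
```

Good, fast ascents reduce the tilt; now descend smoothly at a moderate steady pace.

Call:
{"api": "drive_tool", "payload": {
  "moves": [
    [[0, 1, -20], 0, 0.15],
    [[0, 1, 0], 0, 0.15],
    [[0, 1, 10], 0, 0.15],
    [[0, 1, 15], 0, 0.15],
    [[0, 1, 15], 0, 0.15],
    [[0, 0, 15], 0, 0.15],
    [[0, 0, 15], 0, 0.15],
    [[0, 0, 15], 0, 0.15]
  ]
}}

```text
t: 17.4
tcp_pos: [0.5637, -0.0449, 0.2052]
eef_rot: [0.734, 0.679, 0.008, 0.002]
wrist_force: [-0.2, 0.7, 0.8]
finger_gap: 0.0725
```

```bash
python3 s.py 1.5 -109 52
```

```text
tcp [ 0.5637 -0.0449  0.2052] press [  -6.1 -108.9  205.2] yaw 85.53 F [-0.2  0.7  0.8] gap 0.0725 t 17.4 
 rem mm [ -1.5   5.6 153.3] turn -0.1354876201283446
 tilt deg (tool z leaning x,y) [0.78 0.48]
```

Call:
{"api": "drive_tool", "payload": {
  "moves": [
    [[-1, 1, 15], 0, 0.15],
    [[0, 1, 15], 0, 0.15],
    [[0, 0, 15], 0, 0.15],
    [[0, 0, 15], 0, 0.15],
    [[0, 0, 15], 0, 0.15],
    [[0, 0, 12], 0, 0.15],
    [[0, 0, 8], 0, 0.15],
    [[0, 0, 5], 0, 0.15]
  ]
}}

```text
t: 18.2
tcp_pos: [0.5474, -0.0412, 0.0769]
eef_rot: [0.734, 0.679, -0.005, -0.016]
wrist_force: [-1.7, 0.1, -0.2]
finger_gap: 0.0725
```

```bash
python3 s.py 1.5 -109 52;python3 - <<'E'
from plant import cams
import cv2
cv2.imwrite('pics/h1.png',cams.capture('wrist'))
a=cams.capture('scene');cv2.imwrite('pics/h2.png',cv2.resize(a[160:270,215:355],None,fx=5,fy=5,interpolation=cv2.INTER_CUBIC))
E
```

```text
tcp [ 0.5474 -0.0412  0.0769] press [ -22.7 -106.5   76.9] yaw 85.48 F [-1.7  0.1 -0.2] gap 0.0725 t 18.2 
 rem mm [-2.8 24.9 24.1] turn -0.19016834276249028
 tilt deg (tool z leaning x,y) [-1.68  0.99]
```

View pics/h1.png

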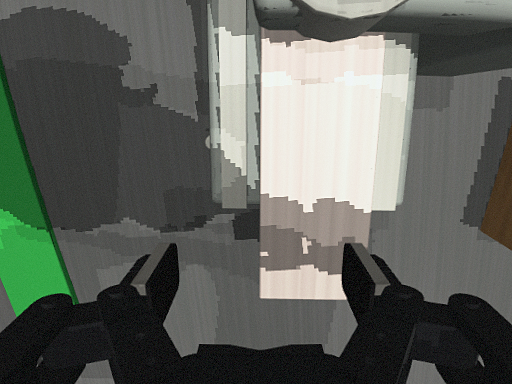

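View pics/h2.png

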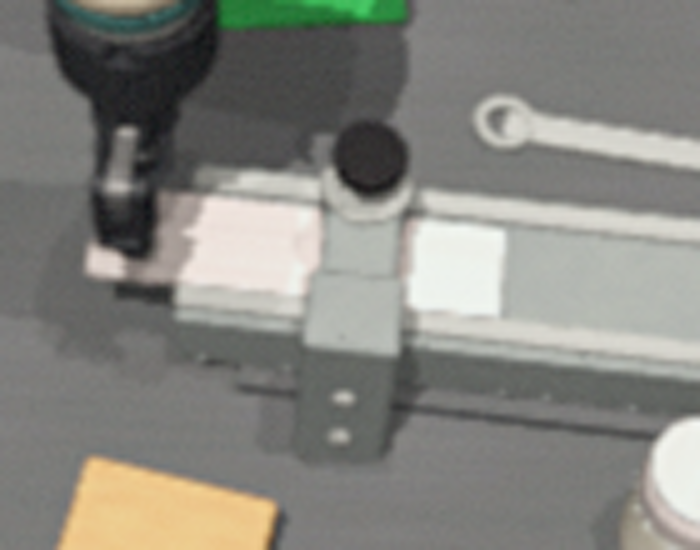

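Call:
{"api": "drive_tool", "payload": {
  "moves": [
    [[0, 0, -15], 0, 0.15],
    [[0, 10, -2], 0, 0.15],
    [[0, 10, 0], 0, 0.15],
    [[0, 3, 0], 0, 0.15],
    [[0, 0, 0], 0, 0.15]
  ]
}}

```text
t: 18.8
tcp_pos: [0.5746, -0.0438, 0.0945]
eef_rot: [0.734, 0.679, -0.004, -0.015]
wrist_force: [-0.5, -0.1, 0.4]
finger_gap: 0.0723
```

```bash
python3 s.py 1.5 -109 52
```

```text
tcp [ 0.5746 -0.0438  0.0945] press [   4.7 -107.1   94.5] yaw 85.48 F [-0.5 -0.1  0.4] gap 0.0723 t 18.8 
 rem mm [-2.6 -2.1 42.6] turn -0.1948090930983426
 tilt deg (tool z leaning x,y) [-1.45  0.95]
```

Call:
{"api": "drive_tool", "payload": {
  "moves": [
    [[-1, -1, 6], 0, 0.15],
    [[-1, 0, 6], 0, 0.15],
    [[0, 0, 6], 0, 0.15],
    [[0, 0, 0], 0, 0.15]
  ]
}}

```text
t: 19.2
tcp_pos: [0.5717, -0.0454, 0.0739]
eef_rot: [0.734, 0.679, -0.005, -0.016]
wrist_force: [0.1, -0.9, 0.6]
finger_gap: 0.0726
```

```bash
python3 s.py 1.5 -109 52
```

```text
tcp [ 0.5717 -0.0454  0.0739] press [   1.9 -108.8   73.9] yaw 85.48 F [ 0.1 -0.9  0.6] gap 0.0726 t 19.2 
 rem mm [-0.5  0.3 21.9] turn -0.19461789466538448
 tilt deg (tool z leaning x,y) [-1.61  0.98]
```

Call:
{"api": "drive_tool", "payload": {
  "moves": [
    [[0, 1, 6], -0.2, 0.15],
    [[0, 0.5, 6], 0, 0.15],
    [[0, 0, 5], 0, 0.15],
    [[0, 0, 3], 0, 0.15],
    [[0, 0, 0], 0, 0.15]
  ]
}}

```text
t: 19.7
tcp_pos: [0.572, -0.045, 0.0514]
eef_rot: [0.733, 0.68, -0.005, -0.016]
wrist_force: [-0.1, 0.6, 0.4]
finger_gap: 0.0729
```

```bash
python3 s.py 1.5 -109 52;python3 - <<'E'
from plant import cams
import cv2
cv2.imwrite('pics/h3.png',cams.capture('wrist'))
E
```

```text
tcp [ 0.572  -0.045   0.0514] press [   2.2 -108.4   51.4] yaw 85.69 F [-0.1  0.6  0.4] gap 0.0729 t 19.7 
 rem mm [-0.6 -0.7 -0.6] turn 0.02283678514882581
 tilt deg (tool z leaning x,y) [-1.69  0.99]
```

View pics/h3.png

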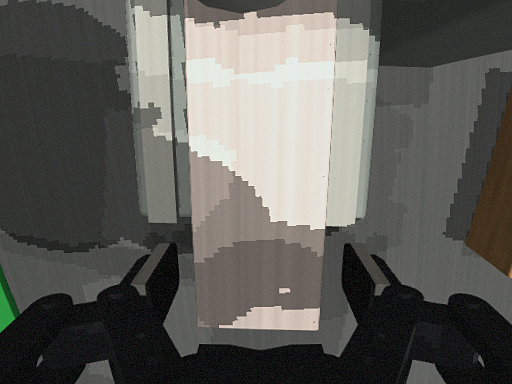

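Call:
{"api": "drive_tool", "payload": {
  "moves": [
    [[0, 0, 0], 0, 0.5],
    [[0, 0, 0], 0, 0.6],
    [[0, 0, 0], 0, 0.7],
    [[0, 0, 0], 0, 0.7],
    [[0, 0, 0], 0, 0.7]
  ],
  "squeeze": 70
}}

```text
t: 20.25
tcp_pos: [0.5715, -0.0451, 0.0527]
eef_rot: [0.733, 0.68, -0.005, -0.016]
wrist_force: [-0.5, 0.6, -0.7]
finger_gap: 0.0481
```

```bash
python3 s.py 1.5 -109 52
```

```text
tcp [ 0.5715 -0.0451  0.0527] press [   1.7 -108.6   52.7] yaw 85.72 F [-0.5  0.6 -0.7] gap 0.0481 t 20.25 
 rem mm [-0.4 -0.2  0.7] turn 0.04807522376324869
 tilt deg (tool z leaning x,y) [-1.71  0.96]
```

Call:
{"api": "drive_tool", "payload": {
  "moves": [
    [[0, 0, -1.5], 0, 0.7],
    [[-8, 0, -1], 0, 0.7],
    [[-12, 0, -0.3], 0, 0.7],
    [[-15, 0, -0.3], 0, 0.7],
    [[-15, 0, -0.3], 0, 0.7],
    [[-10, 0, -0.2], 0, 0.7],
    [[0, 0, 0], 0, 0.7]
  ]
}}

```text
t: 20.95
tcp_pos: [0.5667, -0.1118, 0.0547]
eef_rot: [0.733, 0.68, -0.006, -0.016]
wrist_force: [-0.0, 0.8, -1.9]
finger_gap: 0.0485
```

```bash
python3 s.py 1.5 -275 55
```

```text
tcp [ 0.5667 -0.1118  0.0547] press [   1.9 -175.4   54.7] yaw 85.71 F [-0.   0.8 -1.9] gap 0.0485 t 20.95 
 rem mm [-99.6  -0.6  -1.6] turn 0.039398989856636035
 tilt deg (tool z leaning x,y) [-1.72  0.89]
```

Call:
{"api": "drive_tool", "payload": {
  "moves": [
    [[-10, 0, -0.5], 0, 0.7],
    [[-15, 0, -0.3], 0, 0.7],
    [[-18, 0, -0.3], 0, 0.7],
    [[-18, 0, -0.3], 0, 0.7],
    [[-18, 0, -0.3], 0, 0.7],
    [[-15, 0, -0.3], 0, 0.7],
    [[-8, 0, 0], 0, 0.7],
    [[0, 0, 0], 0, 0.7]
  ]
}}

```text
t: 21.75
tcp_pos: [0.5592, -0.2229, 0.0555]
eef_rot: [0.733, 0.68, -0.005, -0.015]
wrist_force: [-0.1, 0.6, -1.6]
finger_gap: 0.0483
```

```bash
python3 s.py 1.5 -275 58;python3 - <<'E'
from plant import cams
import cv2
cv2.imwrite('pics/k1.png',cams.capture('scene')[140:280,110:350].repeat(3,0).repeat(3,1))
cv2.imwrite('pics/k2.png',cams.capture('wrist'))
E
```

```text
tcp [ 0.5592 -0.2229  0.0555] press [   2.9 -286.8   55.5] yaw 85.68 F [-0.1  0.6 -1.6] gap 0.0483 t 21.75 
 rem mm [11.8 -1.4 -2.3] turn 0.005148368570132789
 tilt deg (tool z leaning x,y) [-1.58  0.82]
```

View pics/k1.png

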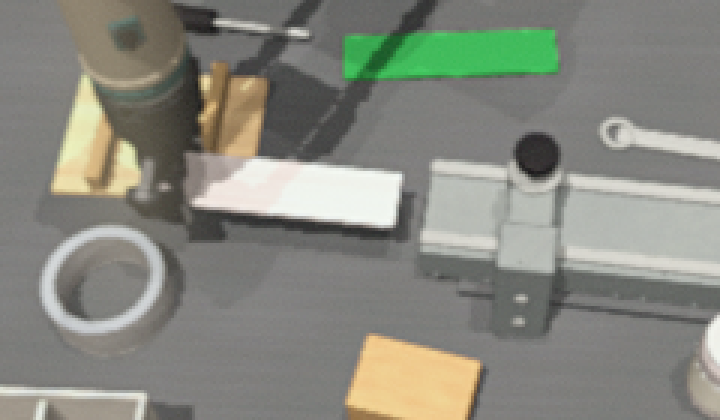

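View pics/k2.png

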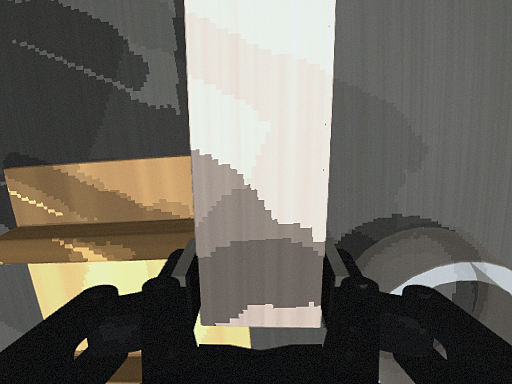

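```bash
cat > sr.py <<'E'
import sys
from plant import bot
from h import *
rem(bot.get_state(),[.4810,-.3404,float(sys.argv[1])],89.68)
E
python3 sr.py 0.08
```

```text
tcp [ 0.5591 -0.2214  0.0555] press [   2.6 -285.3   55.5] yaw 85.73 F [ 0.3 -0.3 -2. ] gap 0.0484 t 21.85 
 rem mm [-124.1  -69.7  -24.1] turn -3.953235088594795
 tilt deg (tool z leaning x,y) [-1.62  0.87]
```

Call:
{"api": "drive_tool", "payload": {
  "moves": [
    [[0, 0, -10], 0, 0.7],
    [[0, 0, -12], 0, 0.7],
    [[0, 0, -10], 0, 0.7],
    [[0, 0, 0], 0, 0.7]
  ]
}}

```text
t: 22.25
tcp_pos: [0.5604, -0.2194, 0.0907]
eef_rot: [0.732, 0.681, -0.005, -0.015]
wrist_force: [-0.1, 0.0, -2.1]
finger_gap: 0.0486
```

```bash
python3 sr.py 0.08
```

```text
tcp [ 0.5604 -0.2194  0.0907] press [   3.8 -283.2   90.7] yaw 85.89 F [-0.1  0.  -2.1] gap 0.0486 t 22.25 
 rem mm [-126.6  -70.3   11. ] turn -3.7916501553622197
 tilt deg (tool z leaning x,y) [-1.61  0.92]
```

Call:
{"api": "drive_tool", "payload": {
  "moves": [
    [[-8, -6, 0], -0.8, 0.7],
    [[-15, -10, 0], -1, 0.7],
    [[-18, -11, 0], -1, 0.7],
    [[-20, -11, 0], -0.8, 0.7],
    [[-20, -11, 0], 0, 0.7],
    [[-15, -9, 0], 0, 0.7],
    [[-8, -4, 0], 0, 0.7],
    [[0, 0, 0], 0, 0.7]
  ]
}}

```text
t: 23.05
tcp_pos: [0.4906, -0.3259, 0.0913]
eef_rot: [0.706, 0.708, -0.005, -0.016]
wrist_force: [0.2, -0.6, -1.9]
finger_gap: 0.048
```

```bash
python3 sr.py 0.08
```

```text
tcp [ 0.4906 -0.3259  0.0913] press [ -57.8 -394.7   91.3] yaw 90.09 F [ 0.2 -0.6 -1.9] gap 0.048 t 23.05 
 rem mm [-14.6  -9.3  11.3] turn 0.4071592310477854
 tilt deg (tool z leaning x,y) [-1.68  0.86]
```

Call:
{"api": "drive_tool", "payload": {
  "moves": [
    [[-8, -5, 0], 0.4, 0.7],
    [[-5, -3, 4], 0, 0.7],
    [[-1, -1, 8], 0, 0.7],
    [[0, 0, 8], 0, 0.7],
    [[0, 0, 4], 0, 0.7],
    [[0, 0, 0], 0, 0.7]
  ]
}}

```text
t: 23.65
tcp_pos: [0.4805, -0.338, 0.0644]
eef_rot: [0.708, 0.706, -0.005, -0.017]
wrist_force: [-0.4, 0.1, -2.0]
finger_gap: 0.0485
```

```bash
python3 sr.py 0.035;python3 - <<'E'
from plant import cams
import cv2
cv2.imwrite('pics/l1.png',cams.capture('scene')[120:280,90:290].repeat(3,0).repeat(3,1))
cv2.imwrite('pics/l2.png',cams.capture('wrist'))
t=cams.capture('top');cv2.imwrite('pics/l3_full.png',t)
cv2.imwrite('pics/l3.png',cv2.resize(t[180:290,260:390],None,fx=5,fy=5,interpolation=cv2.INTER_CUBIC))
E
```

```text
tcp [ 0.4805 -0.338   0.0644] press [ -66.9 -407.5   64.4] yaw 89.78 F [-0.4  0.1 -2. ] gap 0.0485 t 23.65 
 rem mm [-2.9  1.4 29.3] turn 0.1001140317968634
 tilt deg (tool z leaning x,y) [-1.73  1.01]
```

View pics/l1.png

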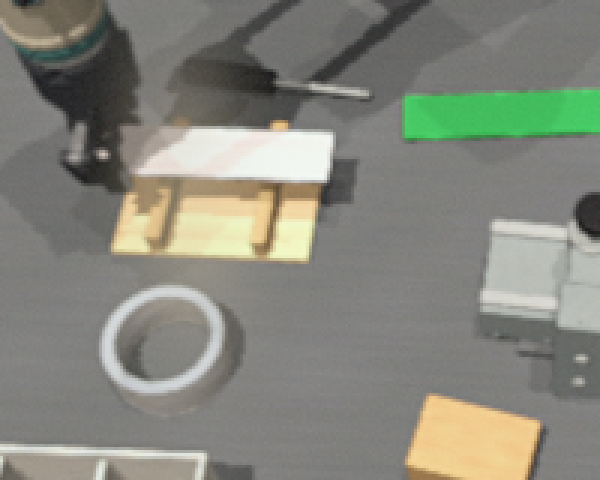

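View pics/l3.png

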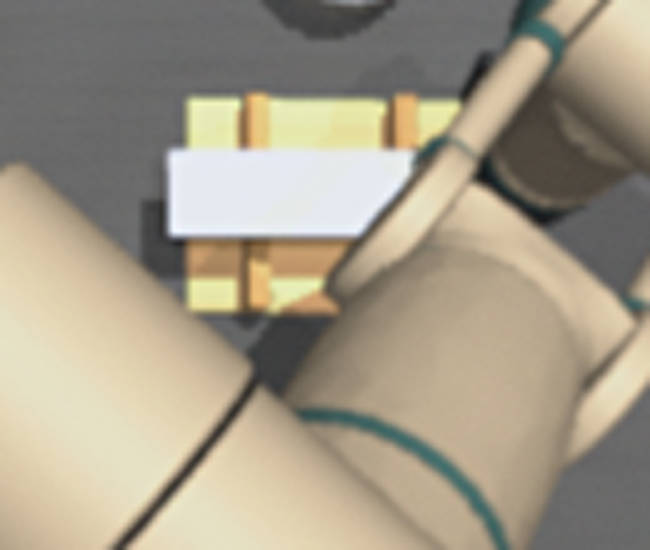

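View pics/l2.png

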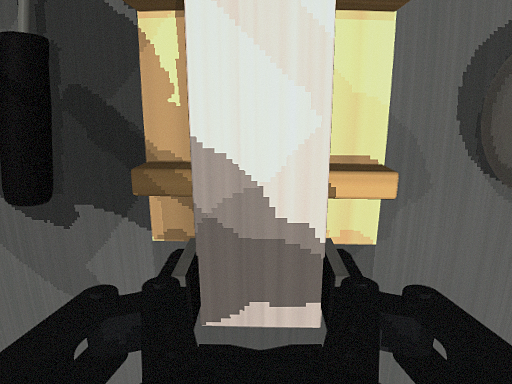

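```bash
python3 - <<'E'
from plant import cams
from h import *
c=cams.calibration('top')
f=lambda p:(np.array(p)+.5)/5-.5+[260,180]
print(p2w(c,f([(168,149),(167,237),(400,151)]),.0675))
E
```

```text
[[ 0.50698478 -0.15939577  0.0675    ]
 [ 0.45526152 -0.15826198  0.0675    ]
 [ 0.50647432 -0.29559341  0.0675    ]]
```

Call:
{"api": "drive_tool", "payload": {
  "moves": [
    [[-1, 0, 6], 0.1, 0.7],
    [[-1, 0, 7], 0, 0.7],
    [[0, 0, 5], 0, 0.7],
    [[0, 0, 0], 0, 0.7]
  ]
}}

```text
t: 24.2
tcp_pos: [0.4811, -0.3406, 0.0466]
eef_rot: [0.709, 0.705, -0.004, -0.015]
wrist_force: [-0.4, 0.4, -1.6]
finger_gap: 0.0484
```

```bash
python3 sr.py 0.035
```

```text
tcp [ 0.4811 -0.3406  0.0466] press [ -66.1 -410.1   46.6] yaw 89.7 F [-0.4  0.4 -1.6] gap 0.0484 t 24.2 
 rem mm [ 0.   0.2 11.6] turn 0.01901825749683894
 tilt deg (tool z leaning x,y) [-1.58  0.86]
```

Call:
{"api": "drive_tool", "payload": {
  "moves": [
    [[0, 0, 4], 0, 0.7],
    [[0, 0, 3], 0, 0.7],
    [[0, 0, 2], 0, 0.7],
    [[0, 0, 0], 0, 0.7]
  ]
}}

```text
t: 24.6
tcp_pos: [0.4808, -0.3405, 0.0366]
eef_rot: [0.709, 0.705, -0.004, -0.015]
wrist_force: [-0.2, -0.8, -1.5]
finger_gap: 0.0481
```

```bash
python3 sr.py 0.034
```

```text
tcp [ 0.4808 -0.3405  0.0366] press [ -66.4 -410.    36.6] yaw 89.69 F [-0.2 -0.8 -1.5] gap 0.0481 t 24.6 
 rem mm [0.  0.2 2.6] turn 0.009557965112719558
 tilt deg (tool z leaning x,y) [-1.59  0.88]
```

Call:
{"api": "drive_tool", "payload": {
  "moves": [
    [[0, 0, 1.5], 0, 0.7],
    [[0, 0, 1], 0, 0.7],
    [[0, 0, 0], 0, 0.7]
  ]
}}

```text
t: 24.9
tcp_pos: [0.4809, -0.3406, 0.0341]
eef_rot: [0.709, 0.705, -0.004, -0.015]
wrist_force: [0.6, -0.4, -1.1]
finger_gap: 0.0483
```

```bash
python3 sr.py 0.033;python3 - <<'E'
from plant import cams
import cv2
cv2.imwrite('pics/n1.png',cv2.resize(cams.capture('scene')[130:220,100:220],None,fx=6,fy=6,interpolation=cv2.INTER_CUBIC))
E
```

```text
tcp [ 0.4809 -0.3406  0.0341] press [ -66.3 -410.    34.1] yaw 89.69 F [ 0.6 -0.4 -1.1] gap 0.0483 t 24.9 
 rem mm [0.1 0.1 1.1] turn 0.014208514463234678
 tilt deg (tool z leaning x,y) [-1.56  0.85]
```

View pics/n1.png

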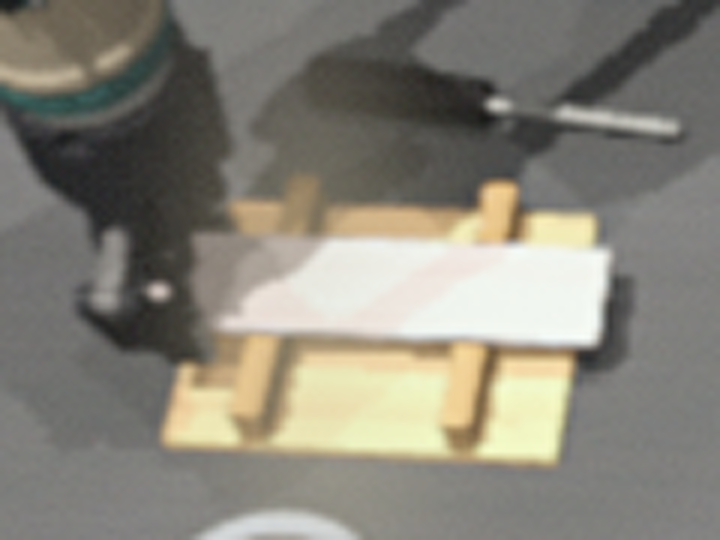

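Call:
{"api": "drive_tool", "payload": {
  "moves": [
    [[0, 0, 1], 0, 0.7],
    [[0, 0, 1], 0, 0.7],
    [[0, 0, 0], 0, 0.7]
  ]
}}

```text
t: 25.25
tcp_pos: [0.4811, -0.3407, 0.0328]
eef_rot: [0.709, 0.705, -0.004, -0.014]
wrist_force: [-0.9, -0.0, 0.3]
finger_gap: 0.0482
```

```bash
python3 sr.py 0.033
```

```text
tcp [ 0.4811 -0.3407  0.0328] press [ -66.1 -410.2   32.8] yaw 89.69 F [-0.9 -0.   0.3] gap 0.0482 t 25.25 
 rem mm [ 0.3 -0.1 -0.2] turn 0.012794185267352987
 tilt deg (tool z leaning x,y) [-1.52  0.82]
```

Call:
{"api": "drive_tool", "payload": {
  "moves": [
    [[0, 0, 1], 0, 0.7],
    [[0, 0, 0], 0, 0.7],
    [[0, 0, 0], 0, 0.38],
    [[0, 0, 0], 0, 0.3],
    [[0, 0, 0], 0, 0.2],
    [[0, 0, 0], 0, 0.15],
    [[0, 0, 0], 0, 0.15]
  ]
}}

```text
t: 25.95
tcp_pos: [0.4815, -0.341, 0.0323]
eef_rot: [0.709, 0.705, -0.004, -0.014]
wrist_force: [0.6, 1.0, 0.4]
finger_gap: 0.0724
```

```bash
python3 sr.py 0.033;python3 - <<'E'
from plant import cams
import cv2
cv2.imwrite('pics/o1.png',cams.capture('wrist'))
E
```

```text
tcp [ 0.4815 -0.341   0.0323] press [ -65.7 -410.4   32.3] yaw 89.68 F [0.6 1.  0.4] gap 0.0724 t 25.95 
 rem mm [ 0.6 -0.6 -0.7] turn -0.0006265912346918867
 tilt deg (tool z leaning x,y) [-1.46  0.79]
```

View pics/o1.png

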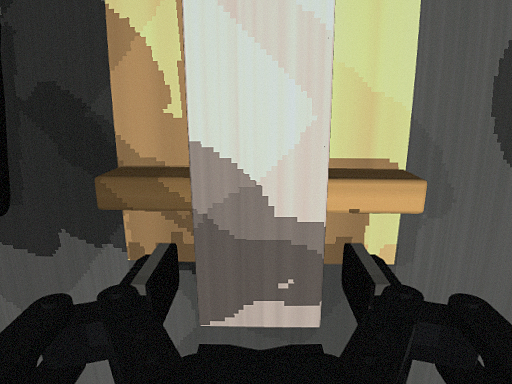

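Released, both fingers clear of the plate (edges at columns 197–325, fingers at 178 and 342). Rise gently.

Call:
{"api": "drive_tool", "payload": {
  "moves": [
    [[0, 0, -5], 0, 0.15],
    [[0, 0, -8], 0, 0.15],
    [[0, 0, -12], 0, 0.15],
    [[0, 0, -20], 0, 0.15],
    [[0, 0, -30], 0, 0.15],
    [[-20, 0, -30], 0, 0.15],
    [[-30, 0, -25], 0, 0.15],
    [[-30, 0, -10], 0, 0.15]
  ]
}}

```text
t: 26.8
tcp_pos: [0.4845, -0.4201, 0.1811]
eef_rot: [0.707, 0.707, -0.004, -0.015]
wrist_force: [0.6, 0.6, 0.4]
finger_gap: 0.0729
```

Call:
{"api": "drive_tool", "payload": {
  "moves": [
    [[-35, 0, -10], 0, 0.15],
    [[-35, 0, 0], 0, 0.15],
    [[-35, 0, 0], 0, 0.15],
    [[-30, 0, 0], 0, 0.15],
    [[0, 0, 0], 0, 0.15]
  ]
}}

```text
t: 27.3
tcp_pos: [0.485, -0.5653, 0.2011]
eef_rot: [0.708, 0.706, -0.005, -0.007]
wrist_force: [-0.1, 0.5, 0.3]
finger_gap: 0.0727
```

```bash
python3 sr.py 0.033;python3 - <<'E'
from plant import cams
import cv2
t=cams.capture('scene');cv2.imwrite('pics/p1.png',t)
t=cams.capture('top');cv2.imwrite('pics/p2_full.png',t)
cv2.imwrite('pics/p2.png',cv2.resize(t[180:280,260:380],None,fx=6,fy=6,interpolation=cv2.INTER_CUBIC))
E
```

```text
tcp [ 0.485  -0.5653  0.2011] press [ -45.3 -633.9  201.1] yaw 89.86 F [-0.1  0.5  0.3] gap 0.0727 t 27.3 
 rem mm [224.5  -1.6 168.7] turn 0.179744106370606
 tilt deg (tool z leaning x,y) [-0.98  0.14]
```

View pics/p1.png

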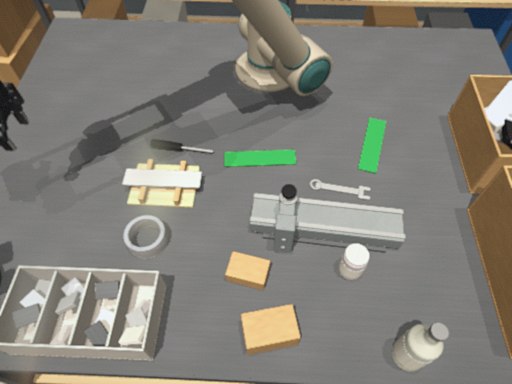

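View pics/p2.png

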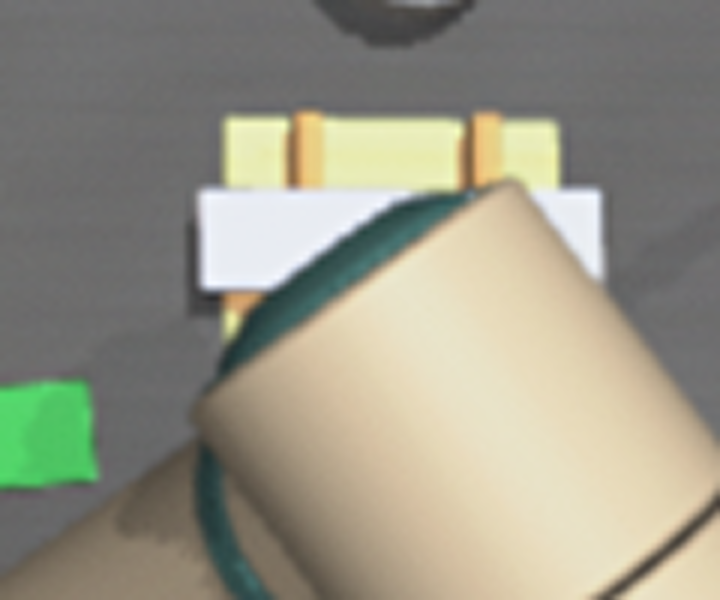

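```bash
python3 - <<'E'
from plant import cams
from h import *
c=cams.calibration('top'); f=lambda p:(np.array(p)+.5)/6-.5+[260,180]
print(p2w(c,f([(197,188),(602,189),(199,291)]),.036)); print(p2w(c,f([(223,118),(558,120)]),.006))
a=cv2.imread('pics/p1.png');cv2.imwrite('pics/p3.png',cv2.resize(a[150:215,110:215],None,fx=7,fy=7,interpolation=cv2.INTER_CUBIC))
E
```

```text
[[ 0.50724118 -0.1600144   0.036     ]
 [ 0.50771355 -0.3630902   0.036     ]
 [ 0.45564934 -0.16047236  0.036     ]]
[[ 0.54806516 -0.1765499   0.006     ]
 [ 0.54796144 -0.34893167  0.006     ]]
```

View pics/p3.png

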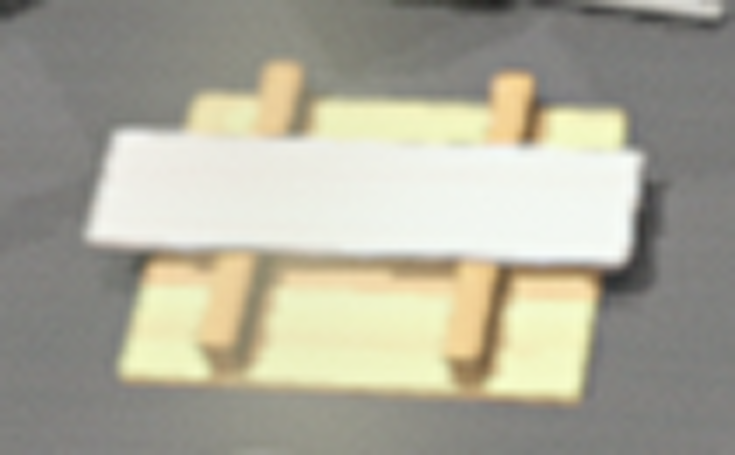

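```bash
python3 -c "
from plant import bot
print(bot.job_done())"
```

```text
the job is handed in; nothing more can be done
None
```

I marked the plate in the press, drew it out and laid it across both rails of the rack. I handed the job in at about 27 s of the 72 s allowed.

- **Marking:** I pushed the plate along the bed until its leading end measured 99.5 mm past the plunger axis, so its middle was within about 0.5 mm of the spot. I then pressed the head down until the tool stopped at the height of the plunger's 20 mm stop. The upward force there was 27 N, and the force was not checked in every row. I held it there for several tenths of a second and let it spring back. Later pictures show the head raised.
- **Drawing out:** I pushed the plate on until its leading end stuck out about 45.5 mm. I gripped it across its 50 mm width at that end with a 70 N squeeze and drew it clear of the bed. I lowered it onto the rails until the wrist force showed contact, then opened the fingers.
- **Last checks:** The top view puts the plate's centre within about 1 mm of the rack's centre. The plate is square to within about 0.5°, and the scene view shows it resting on both rails. In that same view I saw no other object moved, though I did not measure them.

**What didn't go to plan:** The tool leaned up to about 2.6° during faster moves. One descent beside the plate drifted 22 mm sideways without touching anything, and I corrected it before gripping. The tool was still leaning about 1.7° when it gripped.

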